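# Charge and set the spice mill

## Task

Make the spice mill ready for the next order of cinnamon: bring its lever back through the zigzag gate to the rest slot (the one without dots, nearest you), and with it there put every cinnamon stick from the counter into the hopper, then put the lid on, turning it back until its thread drops in and then screwing it fully home. Last, take the lever through the gate to the middle of the slot with two dots and leave it there; leave the other things on the counter where they are.

Things in the scene. Friction and masses are not known exactly. Their poses are not given: they have to be found in the camera images.
- mill_base (a point): Centre of the underside of the spice mill's base, 270 mm (x) by 370 mm (y), fixed to the counter. Axes: x away from the operator, y to the operator's left, z up; slots and hopper have the same axes. On the left a grey housing 144 mm high with the lever's gate plate on it (top at 155 mm), on the right the steel hopper; a catch pan stands in front, as far as 210 mm in -x
- hopper_mouth (a point): Centre of the mill's round open hopper, level with its rim, 225 mm above the counter. The hopper is 100 mm wide inside, 138 mm deep, wall 4 mm. Outside, below the rim, it has a coarse three-start screw thread, 132 mm across; where the thread starts round the rim differs from start to start
- lid_bar (a point): Centre of the grip bar on top of the round black hopper lid; z up when the lid is right way up, as it starts. The bar is 66 mm long along x, 20 mm wide along y, 26 mm high, and stands on a disc 144 mm across whose top is 13 mm below this point. On the hopper this point is 27 mm or more above hopper_mouth with the lid on top of the thread, 19 to 26 mm once it has dropped in, 18 mm fully home
- lid: The lid, about 160 g, 65 mm high; axes as lid_bar, origin 52 mm below it, under the plug (76 mm across, tapered) that guides it into the mouth; skirt edge 8 mm higher. Three lugs in the skirt fit the thread. On top of the thread stops bar it from turning on clockwise (from above): turn it back, at most 1.6 rad, till it drops 5 to 10 mm, then clockwise 0.9 to 1.8 rad, sinking as it goes. It turns easily; its weight is enough
- lever_knob (a point): Centre of the black ball knob, 32 mm across, on the mill's lever, a 10 mm rod through the zigzag slot of the gate plate. It tips fore and aft and sideways about a pivot 160 mm below the knob, stays where it is left and takes about 2 N at the knob. It starts in the slot with three dots
- gate_top (a point): Centre of the gate plate's top. Its zigzag slot has four straight stretches (slots) along x, in turn left and right: from the operator rest (no dots, left), one dot (right), two dots (left), three dots (right, farthest). Side steps along y, about 26 mm at the knob, join neighbours, each halfway in x between their middles, about 14 mm from either. The knob has about 3 mm of play each way
- slot_rest (a point): Where the centre of the lever knob stands when the lever is in the middle of the rest slot, the one without dots, nearest the operator. Axes are the mill's: x away from the operator, y to the operator's left, z up
- slot_one (a point): Where the centre of the lever knob stands when the lever is in the middle of the slot with one dot. Axes are the mill's: x away from the operator, y to the operator's left, z up
- slot_two (a point): Where the centre of the lever knob stands when the lever is in the middle of the slot with two dots. Axes are the mill's: x away from the operator, y to the operator's left, z up
- slot_three (a point): Where the centre of the lever knob stands when the lever is in the middle of the slot with three dots, farthest from the operator. Axes are the mill's: x away from the operator, y to the operator's left, z up
- stick1_c (a point): Centre of a cinnamon stick (a brown double-rolled quill), 80 mm long along x, 34 mm wide along y, 18 mm high, about 30 g, lying flat on the counter at the start. There are 3 to 5 of the six; an absent one reads None
- stick2_c (a point): Centre of a cinnamon stick (a brown double-rolled quill), 80 mm long along x, 34 mm wide along y, 18 mm high, about 30 g, lying flat on the counter at the start. There are 3 to 5 of the six; an absent one reads None
- stick3_c (a point): Centre of a cinnamon stick (a brown double-rolled quill), 80 mm long along x, 34 mm wide along y, 18 mm high, about 30 g, lying flat on the counter at the start. There are 3 to 5 of the six; an absent one reads None
- stick4_c (a point): Centre of a cinnamon stick (a brown double-rolled quill), 80 mm long along x, 34 mm wide along y, 18 mm high, about 30 g, lying flat on the counter at the start. There are 3 to 5 of the six; an absent one reads None
- stick5_c (a point): Centre of a cinnamon stick (a brown double-rolled quill), 80 mm long along x, 34 mm wide along y, 18 mm high, about 30 g, lying flat on the counter at the start. There are 3 to 5 of the six; an absent one reads None
- stick6_c (a point): Centre of a cinnamon stick (a brown double-rolled quill), 80 mm long along x, 34 mm wide along y, 18 mm high, about 30 g, lying flat on the counter at the start. There are 3 to 5 of the six; an absent one reads None
- tin: Round brass tea tin, 64 mm across, 48 mm high, standing next to the sticks and the lid; origin under its centre. Not part of the job
- pen_cup: Red pen cup, 72 mm across, 95 mm high, its pens reach 145 mm; origin under its centre. Not part of the job
- water_bottle: Clear water bottle, 64 mm across, 210 mm high; origin under its centre. Not part of the job
- jar_a: Jar of sweets with a red lid, 76 mm across, 91 mm high; origin under its centre. Not part of the job
- jar_b: Second jar of sweets, like the first. Not part of the job
- stapler: Black stapler, 130 x 34 x 45 mm; origin under its centre. Not part of the job
Not all that is in view belongs to the job. Leave any blue or white look-alike of the part that bears stick1_c alone.

How it is judged:
By the outcome, as a careful person would: the job done as asked, in the order asked, and still so for the second after the job is handed in, with the robot touching nothing.
Of stick1, stick2, stick3, stick4, stick5, stick6 only 3 to 5 are there at a start; the rules pass over those that are not, and their reading is None.
At some moment in a run one of stick1, stick2, stick3, stick4, stick5, stick6 may be knocked a few centimetres aside while the robot is not near it.
It also fails if it takes over 200 s, if anything falls off the work surface, if the arm or the gripper's body presses on something with over 40 N, if the wrist force passes 120 N, or if a joint passes its speed limit or range.

## Robot

A 7-joint arm with a two-finger parallel gripper is mounted at the origin on the work surface. World frame = base frame: x ahead of the robot, y to its left, z up, the work surface at z = 0. Lengths are in m, angles in rad, forces in N, time in s.
With the tool pointing down it reaches from about 0.4 to 0.9 m from the base axis. Payload 5.5 kg.
Tool frame: the origin (TCP) lies between the finger pads; the fingertips stand 17 mm ahead of it and the grasp point (between the pads) lies 2 mm behind it; z points along the fingers, y is the line along which they close (so a half turn about z gives the same grasp; the last joint's range is limited). The gripper opens to 92 mm and grips with 3 to 60 N. Pads are 19 mm wide; open, the fingers measure 130 mm over their backs; the gripper's body (75 mm by 190 mm) begins 47 mm behind the grasp point.
Start: joints at [1.366, 0.501, -0.427, 1.55, 0.221, 1.138, -0.21], TCP at [0.293, -0.58, 0.244] pointing down, gripper open.
Joint ranges: [-2.88, 2.88], [-0.31, 2.03], [-1.54, 1.56], [0.2, 2.42], [-1.41, 4.55], [0.19, 2.02], [-2.57, 2.57]. Speed limits (rad/s): [2.57, 2.57, 3.14, 3.14, 3.14, 3.14, 3.14].

## Interface

Orientations are given as a unit quaternion [x, y, z, w].
In Python, from workcell import r gives the robot as it stands.
- The arm moves only by the shell command python3 -m jog 'ROWS'. ROWS is a JSON object of lists of equal length, an entry for each row: "translation": the shift along the tool's x, y, z in mm, a list of three; "spin": the turn about the tool's z in rad; "grip": the closure, from -1 (fully open) to 1 (shut), so that 0 is half open. A call has 1 to 8 rows; each row is the pose to reach, as a shift and turn from the pose commanded when the call began, along the tool's axes at that moment; what a row does not reach only later rows make up. A row lasts 1/12 s, in which the tool goes at most 41.7 mm and 7.16 degrees, less where a joint would pass 70% of its speed; a pose out of reach is approached as far as the arm can. A call with a gripper value outside its range is refused whole. The fingers move at their own pace and stop on an object; the grip force is fixed at half the most. Time passes only in rows, so rows that repeat a pose let the fingers close. It gives the time, the measured TCP pose, the force, the opening and the grip force at its end, in the units of the state.
- r.state(): the state, without advancing time (a new reading comes with each control period).
- r.read_camera(name): name is "side" or "top"; returns (picture, depth): 480x640x3 uint8, blue, green, red; 480x640 float32, m along the optical axis (not along the pixel's ray), 0 where there is no reading.
- r.camera_model(name): a dict with "fx", "fy", "cx", "cy" (pixels), "cam_to_world" (4x4, takes a point from camera to world coordinates). Camera axes: x right, y up, looking along -z (the intrinsics and any distortion apply to the point x, -y, -z); pixel columns grow to the right and rows downward; lengths in m; the calibration is good to about 2 mm. A picture is of the moment at which its call begins. camera_model takes no time and is no camera call.
- r.sign_off(): hands the job in; it is judged then, once.
The state is a dict: "t": time; "q": joint angles; "qvel": joint speeds; "effort": joint torques, N m; "position": TCP position; "tool_rot": TCP orientation; "contact_force": force on the tool from outside, world axes, zero at the start; "ft_torque": the same for the moment, N m; "grip_width": finger opening in m; "grip_force": force on a finger pad.
Only numpy, scipy, OpenCV 4.12 (cv2) and the standard library are available. Lean on these libraries where they do the work, as an engineer would, in place of code of your own. Each camera call takes 0.05 s, during which the arm holds its last target. There are 200 camera calls.

## Working session

There is one attempt and no reset: what is moved stays moved. The work goes in short steps, Python scripts to look and compute and a shell command to move; the robot and the scene stay as the last step left them, time stands still between calls to the robot, and variables do not carry over. Pictures are saved under pics/ and viewed, at most 14 in all, crops included, and the job is handed in when it is done.

```bash
mkdir -p pics; ls; python3 - <<'E'
from workcell import r
import cv2,numpy as np
for n in("top","side"):
    p,d=r.read_camera(n);cv2.imwrite(f"pics/{n}0.png",p);np.save(f"pics/{n}0.npy",d)
    m=r.camera_model(n);print(n,{k:np.round(np.array(v),4).tolist() for k,v in m.items()})
print(r.state())
E
```

```text
pics
top {'fx': 458.6838, 'fy': 458.6838, 'cx': 312.9188, 'cy': 236.6299, 'cam_to_world': [[-0.019, 0.9929, -0.1177, 0.4187], [-0.9998, -0.0187, 0.0038, 0.0216], [0.0016, 0.1177, 0.993, 1.1935], [0.0, 0.0, 0.0, 1.0]]}
side {'fx': 583.4374, 'fy': 583.4374, 'cx': 316.975, 'cy': 244.0562, 'cam_to_world': [[0.9976, 0.0397, -0.0561, 0.4791], [-0.0664, 0.7668, -0.6385, -0.863], [0.0177, 0.6407, 0.7676, 1.2595], [0.0, 0.0, 0.0, 1.0]]}
{'t': 0.1, 'q': array([ 1.36619409,  0.50177609, -0.42680371,  1.5513272 ,  0.22078683,
        1.13832538, -0.21033601]), 'qvel': array([ 0.00179246, -0.00098592, -0.00092212, -0.00104182, -0.00039674,
       -0.00012774, -0.0008762 ]), 'effort': array([-1.13435116e-02, -5.67866206e+01, -5.83896831e+00, -2.79910094e+01,
       -6.91681355e-02,  2.41253839e-02,  5.81899167e-05]), 'position': array([ 0.29279355, -0.57964296,  0.24277552]), 'tool_rot': array([ 9.72769251e-01,  2.31773998e-01, -1.70995515e-04, -8.76281508e-04]), 'contact_force': array([0.00661643, 0.22741582, 0.40910637]), 'ft_torque': array([-0.04041875, -0.05798103, -0.04973085]), 'grip_force': 0.0, 'grip_width': 0.09173165765727347}
```

View pics/top0.png

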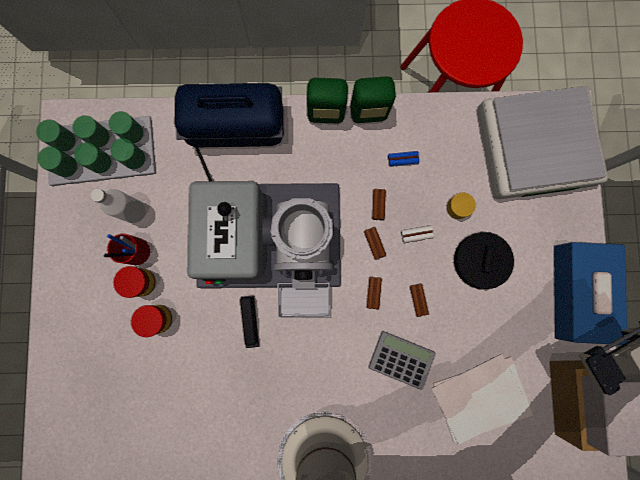

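View pics/side0.png

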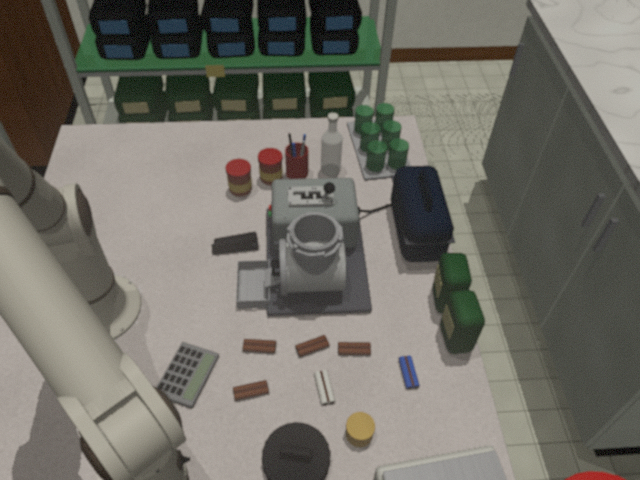

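Top view: four brown sticks at (379,204), (374,243), (374,292) and (419,299). Look-alikes to leave alone: blue (404,158) and white (417,234). The lid is at (484,261), not the tin (462,206). The knob is at (224,209) and the hopper at (303,229). I'll measure these and check them in one close crop.

```bash
cat > h.py <<'E'
from workcell import r
import cv2,numpy as np
def cloud(n):
    p,d=r.read_camera(n);m=r.camera_model(n)
    v,u=np.mgrid[:480,:640];T=np.array(m["cam_to_world"])
    c=np.stack([(u-m["cx"])/m["fx"]*d,-(v-m["cy"])/m["fy"]*d,-d],-1)
    w=c@T[:3,:3].T+T[:3,3];w[d==0]=np.nan
    return p,w
def proj(n,P):
    m=r.camera_model(n);T=np.linalg.inv(np.array(m["cam_to_world"]));c=T[:3,:3]@P+T[:3,3]
    return m["fx"]*c[0]/-c[2]+m["cx"],-m["fy"]*c[1]/-c[2]+m["cy"]
def sticks(p,w,n=""):
    h=cv2.cvtColor(p,cv2.COLOR_BGR2HSV)
    k=((h[...,0]<18)|(h[...,0]>172))&(h[...,1]>110)&(h[...,2]>40)&(h[...,2]<200)&(w[...,2]<.06)&(w[...,2]>.006)&(abs(w[...,1])<.6)
    out=[]
    N,L,S,C=cv2.connectedComponentsWithStats(k.astype(np.uint8))
    for i in range(1,N):
        if S[i,4]<150: continue
        q=w[L==i];
        if np.median(q[:,2])>.03: continue
        (cx,cy),(a,b),_=rr=cv2.minAreaRect((q[:,:2]*1000).astype(np.float32))
        B=cv2.boxPoints(rr);e=max((B[1]-B[0],B[2]-B[1]),key=np.linalg.norm)
        out.append((C[i].round().tolist(),round(cx),round(cy),round(np.median(q[:,2])*1000),round(a),round(b),round(np.degrees(np.arctan2(e[1],e[0]))%180,1)))
    return out
def tool():
    s=r.state();from scipy.spatial.transform import Rotation as R
    X=R.from_quat(s["tool_rot"]).as_matrix();return s["position"]*1000,X,np.degrees(np.arctan2(X[1,0],X[0,0]))
E
python3 - <<'E'
from h import *
p,w=cloud("top")
for s in sticks(p,w): print("top",s)
ps,ws=cloud("side")
for s in sticks(ps,ws): print("side",s)
# hopper rim
for nm,c,ww in(("top",p,w),("side",ps,ws)):
    x,y,z=ww[...,0],ww[...,1],ww[...,2]
    k=(z>.215)&(z<.232)&(x>.3)&(x<.56)&(abs(y-.04)<.12)
    q=ww[k][:,:2]*1000
    (a,b),R=cv2.minEnclosingCircle(q.astype(np.float32));print(nm,"rim",a,b,R,k.sum(),q.mean(0),np.median(ww[k][:,2]))
    k=(z>.150)&(z<.162)&(abs(y-.21)<.1)&(abs(x-.42)<.12); q=ww[k]
    print(nm,"gate",cv2.minAreaRect((q[:,:2]*1000).astype(np.float32)),np.median(q[:,2]))
    k=(z>.175)&(z<.32)&(abs(y-.21)<.06)&(abs(x-.45)<.12); q=ww[k]
    print(nm,"knob",q.mean(0),q.max(0),q.min(0),k.sum())
    k=(z>.130)&(z<.149)&(abs(y-.21)<.12)&(abs(x-.42)<.15); q=ww[k]
    print(nm,"housing",cv2.minAreaRect((q[:,:2]*1000).astype(np.float32)))
    k=(z>.04)&(z<.058)&(abs(y+.35)<.1)&(abs(x-.35)<.12); q=ww[k]
    print(nm,"disc",cv2.minEnclosingCircle((q[:,:2]*1000).astype(np.float32)),np.median(q[:,2]))
    k=(z>.059)&(z<.09)&(abs(y+.35)<.1)&(abs(x-.35)<.12); q=ww[k]
    print(nm,"bar",cv2.minAreaRect((q[:,:2]*1000).astype(np.float32)),np.median(q[:,2]),k.sum())
a=cv2.resize(p[170:320,180:340],(480,450),interpolation=cv2.INTER_CUBIC)
b=cv2.resize(p[170:320,350:450],(300,450),interpolation=cv2.INTER_CUBIC)
cv2.imwrite("pics/c1.png",np.hstack([a,b]))
E
```

```text
top ([378.0, 204.0], 642, -156, 17, 32, 79, np.float32(175.7))
top ([375.0, 243.0], 540, -142, 17, 79, 33, np.float32(19.0))
top ([374.0, 293.0], 411, -136, 17, 32, 79, np.float32(172.7))
top ([419.0, 300.0], 391, -250, 16, 79, 32, np.float32(10.1))
top rim 546.4510498046875 46.343875885009766 61.52233123779297 389 [521.84891892  44.38932338] 0.2235483520599425
top gate ((518.3662109375, 228.92886352539062), (41.755279541015625, 65.6807861328125), 1.6977248191833496) 0.15459765526804936<stdin>:15: RuntimeWarning: Mean of empty slice.
  ret = um.true_divide(
Traceback (most recent call last):
ValueError: zero-size array to reduction operation maximum which has no identity
```

```bash
python3 - <<'E'
from h import *
p,w=cloud("top");ps,ws=cloud("side")
for s in sticks(ps,ws): print("side",s)
print("rough",w[229,285],w[261,484],w[208,224],w[235,205])
R=lambda q:cv2.minAreaRect((q[:,:2]*1000).astype(np.float32)) if len(q) else None
def circ(q):
    c,_=cv2.minEnclosingCircle((q*1000).astype(np.float32))
    h=cv2.convexHull((q*1000).astype(np.float32))[:,0];A=np.c_[2*h,np.ones(len(h))];s=np.linalg.lstsq(A,(h**2).sum(1),rcond=None)[0]
    return c,s[:2],np.sqrt(s[2]+s[:2]@s[:2])
for nm,ww in(("top",w),("side",ws)):
    x,y,z=ww[...,0],ww[...,1],ww[...,2]
    k=(z>.216)&(z<.232)&(x>.45)&(x<.67)&(abs(y-.04)<.1)
    print(nm,"rim",circ(ww[k][:,:2]),k.sum(),np.median(ww[k][:,2]))
    k=(z>.151)&(z<.162)&(abs(y-.22)<.1)&(abs(x-.55)<.15)
    print(nm,"gate",R(ww[k]),np.median(ww[k][:,2]))
    k=(z>.19)&(z<.32)&(abs(y-.22)<.06)&(abs(x-.55)<.15);q=ww[k]
    print(nm,"knob",k.sum(),(q.mean(0),q.max(0),q.min(0)) if len(q) else 0)
    k=(z>.136)&(z<.149)&(abs(y-.22)<.12)&(abs(x-.55)<.2)
    print(nm,"housing",R(ww[k]))
    k=(z>.04)&(z<.058)&(abs(y+.4)<.1)&(abs(x-.5)<.12)
    print(nm,"disc",circ(ww[k][:,:2]),np.median(ww[k][:,2]))
    k=(z>.059)&(z<.09)&(abs(y+.4)<.1)&(abs(x-.5)<.12)
    print(nm,"bar",R(ww[k]),np.median(ww[k][:,2]),k.sum())
a=cv2.resize(p[170:320,180:340],(480,450),interpolation=cv2.INTER_CUBIC)
b=cv2.resize(p[170:320,350:450],(300,450),interpolation=cv2.INTER_CUBIC)
cv2.imwrite("pics/c1.png",np.hstack([a,b]))
P,X,a=tool();print(P,X.round(3),a)
E
```

```text
rough [0.56299028 0.08204979 0.13681006] [ 0.48438975 -0.40516306  0.05923641] [0.60222615 0.21061274 0.20643016] [0.55200636 0.26698133 0.14015862]
top rim ((555.2234497070312, 43.53220748901367), array([554.89412941,  44.33850788]), np.float64(61.129143080863855)) 724 0.22378995683027553
top gate ((557.2024536132812, 228.4876251220703), (65.03825378417969, 120.20208740234375), 89.27333068847656) 0.1545593302832564
top knob 161 (array([0.60186272, 0.21251398, 0.20259974]), array([0.61717519, 0.22773576, 0.21058983]), array([0.58834375, 0.19892537, 0.19148923]))
top housing ((567.046875, 227.76943969726562), (161.5853729248047, 226.25082397460938), 89.53044128417969)
top disc ((521.6386108398438, -390.1725158691406), array([ 522.96679455, -398.48660419]), np.float64(97.84409518945033)) 0.041525768431978416
top bar ((488.99688720703125, -415.474853515625), (21.46772575378418, 65.62138366699219), 78.10171508789062) 0.06423091642289525 216
side rim ((551.3209838867188, 38.16121292114258), array([551.41795756,  38.04802568]), np.float64(62.11354734109325)) 587 0.22263704908790016
side gate ((548.6959838867188, 237.337890625), (93.91105651855469, 128.4294891357422), 88.76036071777344) 0.15428162685448377
side knob 109 (array([0.59836353, 0.20568114, 0.19992869]), array([0.61417664, 0.22534954, 0.21166619]), array([0.58446468, 0.19515698, 0.19007664]))
side housing ((561.5380249023438, 225.89183044433594), (164.93283081054688, 225.6810302734375), 88.86956024169922)
side disc ((519.2518920898438, -390.0572204589844), array([ 522.37213457, -394.29681068]), np.float64(97.01832836056397)) 0.042535229148876974
side bar ((484.40399169921875, -419.00732421875), (21.610443115234375, 65.42223358154297), 77.85214233398438) 0.06301025595418841 288
[ 293.01773072 -579.95531932  243.37562922] [[ 0.893  0.451 -0.   ]
 [ 0.451 -0.893  0.001]
 [ 0.    -0.001 -1.   ]] 26.80713618013452
```

View pics/c1.png

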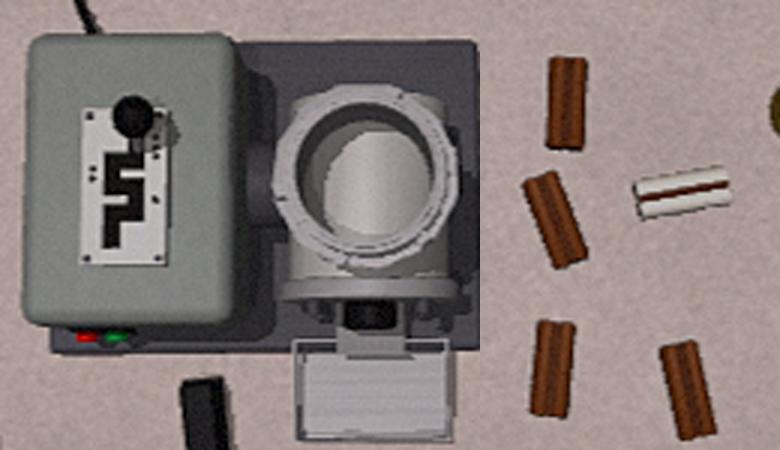

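Crop check: the brown double quills on the right are the sticks, and the white one is a decoy. The knob is at the right end of the farthest slot. The zigzag runs left, right, left down to the rest slot at the bottom left, as described. Next: align the tool and travel above the knob.

```bash
python3 -m jog '{"translation":[[0,0,-70],[0,0,-70],[0,0,-70],[0,0,-70],[0,0,-70],[0,0,-70]],"spin":[0.12,0.24,0.36,0.468,0.468,0.468],"grip":[-1,-1,-1,-1,-1,-1]}'
python3 -m jog '{"translation":[[102,-264,0],[102,-264,0],[102,-264,0],[102,-264,0],[102,-264,0],[102,-264,0],[102,-264,0],[102,-264,0]],"spin":[0,0,0,0,0,0,0,0],"grip":[-1,-1,-1,-1,-1,-1,-1,-1]}'
python3 -m jog '{"translation":[[102,-264,0],[102,-264,0],[102,-264,0],[102,-264,0],[102,-264,0],[102,-264,0],[102,-264,0],[102,-264,0]],"spin":[0,0,0,0,0,0,0,0],"grip":[-1,-1,-1,-1,-1,-1,-1,-1]}'
python3 - <<'E'
from h import *
print(tool())
p,w=cloud("top");ps,ws=cloud("side")
for nm,ww in(("top",w),("side",ws)):
    x,y,z=ww[...,0],ww[...,1],ww[...,2]
    k=(abs(z-.2245)<.004)&(x>.45)&(x<.67)&(abs(y-.04)<.1);q=(ww[k][:,:2]*1000).astype(np.float32)
    print(nm,k.sum(),cv2.minEnclosingCircle(q),cv2.fitEllipse(q),q.max(0),q.min(0))
E
```

```text
t: 0.8
position: [0.2931, -0.5799, 0.3136]
tool_rot: [1.0, 0.002, -0.0, -0.0]
contact_force: [0.3, 0.2, 0.1]
grip_width: 0.0919
grip_force: 0.0
t: 1.47
position: [0.3986, -0.3081, 0.3139]
tool_rot: [1.0, 0.007, 0.0, -0.001]
contact_force: [-0.2, 0.2, 0.4]
grip_width: 0.0919
grip_force: 0.0
t: 2.13
position: [0.4989, -0.044, 0.3141]
tool_rot: [1.0, 0.007, 0.001, -0.002]
contact_force: [0.1, -0.0, -0.1]
grip_width: 0.0918
grip_force: 0.0
(array([498.88537069, -43.96150816, 314.11017972]), array([[ 0.99990004,  0.01400492,  0.00194452],
       [ 0.01399733, -0.99989457,  0.00386232],
       [ 0.0019984 , -0.00383472, -0.99999065]]), np.float64(0.8020156798632907))
top 385 ((557.267578125, 42.91328048706055), 60.521949768066406) ((555.6997680664062, 44.59785842895508), (106.22101593017578, 108.9695816040039), 63.851715087890625) [613.5422 100.7631] [499.34467     1.4273195]
side 270 ((551.9894409179688, 39.67760467529297), 60.45582580566406) ((550.7854614257812, 39.91462707519531), (108.30357360839844, 109.12651062011719), 172.77593994140625) [608.45905  99.53629] [494.19888  -20.455734]
```

```bash
python3 -m jog '{"translation":[[104,-253,0],[104,-253,0],[104,-253,0],[104,-253,0],[104,-253,0],[104,-253,0],[104,-253,0],[104,-253,0]],"spin":[0.014,0.014,0.014,0.014,0.014,0.014,0.014,0.014],"grip":[-1,-1,-1,-1,-1,-1,-1,-1]}'
python3 -m jog '{"translation":[[0,0,30],[0,0,60],[0,0,90],[0,0,120],[0,0,120],[0,0,120],[0,0,120]],"spin":[0,0,0,0,0,0,0],"grip":[-1,-1,-1,-1,-1,-1,-1]}'
python3 -m jog '{"translation":[[0,0,0],[0,0,0],[0,0,0],[0,0,0],[0,0,0],[0,0,0],[0,0,0],[0,0,0]],"spin":[0,0,0,0,0,0,0,0],"grip":[1,1,1,1,1,1,1,1]}'
python3 - <<'E'
from h import *
print(tool());p,_=r.read_camera("side");cv2.imwrite("pics/k1.png",cv2.resize(p[130:300,220:400],None,fx=3,fy=3))
E
```

```text
t: 2.9
position: [0.6015, 0.2053, 0.3127]
tool_rot: [1.0, -0.004, -0.001, -0.002]
contact_force: [-0.1, 0.6, 0.6]
grip_width: 0.092
grip_force: 0.0
t: 3.48
position: [0.6024, 0.1996, 0.1951]
tool_rot: [1.0, -0.008, 0.001, -0.0]
contact_force: [-0.7, -0.2, 0.1]
grip_width: 0.0923
grip_force: 0.0
t: 4.15
position: [0.6012, 0.206, 0.1943]
tool_rot: [1.0, -0.006, 0.001, -0.004]
contact_force: [3.5, 16.0, -6.3]
grip_width: 0.0431
grip_force: 7.6
(array([601.22928942, 205.97510741, 194.28715032]), array([[ 0.99993262, -0.0114292 ,  0.00203359],
       [-0.01144489, -0.99990348,  0.0078769 ],
       [ 0.00194337, -0.00789964, -0.99996691]]), np.float64(-0.6557593547833213))
```

View pics/k1.png

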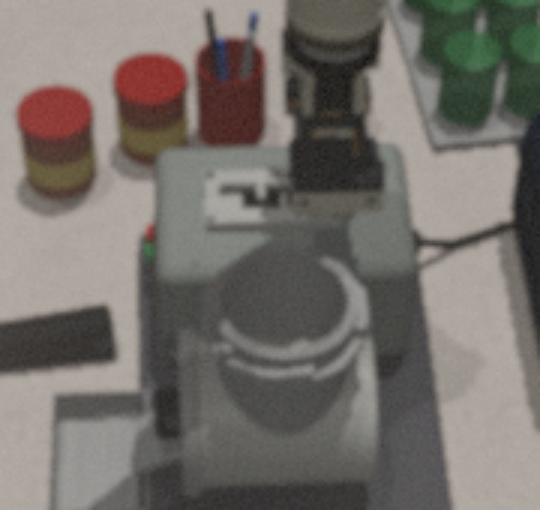

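```bash
python3 -m jog '{"translation":[[0,-3,0],[0,-6,0],[0,-7,0],[0,-7,0],[0,-7,0],[0,-7,0],[0,-7,0],[0,-7,0]],"spin":[0,0,0,0,0,0,0,0],"grip":[1,1,1,1,1,1,1,1]}'
python3 -m jog '{"translation":[[0,0,0],[0,0,0],[0,0,0],[0,0,0]],"spin":[0,0,0,0],"grip":[1,1,1,1]}'
python3 -c "
from h import *
print(tool()[0])"
```

```text
t: 4.87
position: [0.601, 0.2122, 0.1943]
tool_rot: [1.0, -0.006, 0.001, -0.003]
contact_force: [0.2, 7.7, -2.1]
grip_width: 0.0305
grip_force: 30.0
t: 5.2
position: [0.601, 0.2123, 0.1943]
tool_rot: [1.0, -0.006, 0.001, -0.003]
contact_force: [-0.0, 7.2, -1.6]
grip_width: 0.0302
grip_force: 30.0
[601.00949031 212.25379796 194.3026093 ]
```

```bash
python3 -m jog '{"translation":[[0,-2,0],[-5,-3,-1],[-10,-3,-2],[-15,-3,-3],[-15,-3,-3],[-15,-3,-3]],"spin":[0,0,0,0,0,0],"grip":[1,1,1,1,1,1]}'
python3 -m jog '{"translation":[[0,-4,0],[0,-8,0],[0,-12,0],[0,-12,0]],"spin":[0,0,0,0],"grip":[1,1,1,1]}'
python3 -c "
from h import *
print(tool()[0])"
```

```text
t: 5.7
position: [0.5869, 0.2123, 0.1978]
tool_rot: [1.0, -0.007, 0.001, -0.001]
contact_force: [-0.0, 4.4, 3.4]
grip_width: 0.0306
grip_force: 30.0
t: 6.03
position: [0.5883, 0.2199, 0.1977]
tool_rot: [1.0, -0.008, 0.001, 0.003]
contact_force: [1.2, -5.1, 8.7]
grip_width: 0.0304
grip_force: 30.0
[588.30786203 219.88018762 197.72610169]
```

```bash
python3 -m jog '{"translation":[[-2,-2,0],[-3,-5,0],[-3,-10,0],[-3,-14,0],[-3,-14,0],[-3,-14,0]],"spin":[0,0,0,0,0,0],"grip":[1,1,1,1,1,1]}'
python3 -c "
from h import *
print(tool()[0])"
```

```text
t: 6.53
position: [0.5855, 0.2331, 0.1977]
tool_rot: [1.0, -0.008, 0.001, 0.003]
contact_force: [0.2, -4.4, 9.3]
grip_width: 0.0305
grip_force: 30.0
[585.45157095 233.14230028 197.65636419]
```

```bash
python3 -m jog '{"translation":[[0,-4,-1],[0,-8,-1],[0,-9,-1],[0,-9,-1]],"spin":[0,0,0,0],"grip":[1,1,1,1]}'
python3 -m jog '{"translation":[[-6,0,-1],[-12,0,-1],[-18,0,-2],[-24,0,-2],[-29,0,-2],[-29,0,-2],[-29,0,-2]],"spin":[0,0,0,0,0,0,0],"grip":[1,1,1,1,1,1,1]}'
python3 -c "
from h import *
print(tool()[0])"
```

```text
t: 6.87
position: [0.5852, 0.2423, 0.1977]
tool_rot: [1.0, -0.008, 0.0, 0.003]
contact_force: [2.2, -3.8, 6.1]
grip_width: 0.0303
grip_force: 30.0
t: 7.45
position: [0.5549, 0.2444, 0.2001]
tool_rot: [1.0, -0.008, -0.0, 0.002]
contact_force: [0.0, -5.0, 8.3]
grip_width: 0.0302
grip_force: 30.0
[554.85100907 244.36768065 200.11106434]
```

```bash
python3 -m jog '{"translation":[[2,4,-1],[2,10,-1],[2,16,-1],[2,22,-1],[2,28,-1],[2,31,-1],[2,31,-1]],"spin":[0,0,0,0,0,0,0],"grip":[1,1,1,1,1,1,1]}'
python3 -c "
from h import *
print(tool()[0])"
```

```text
t: 8.03
position: [0.5561, 0.2168, 0.2013]
tool_rot: [1.0, -0.007, -0.0, -0.001]
contact_force: [-1.1, 4.5, 4.1]
grip_width: 0.0306
grip_force: 30.0
[556.05979711 216.79099424 201.25486456]
```

```bash
python3 -m jog '{"translation":[[-6,1,0],[-12,1,0],[-18,1,1],[-24,1,2],[-27,1,2],[-27,1,2],[-27,1,2]],"spin":[0,0,0,0,0,0,0],"grip":[1,1,1,1,1,1,1]}'
python3 -c "
from h import *
print(tool()[0])"
python3 -m jog '{"translation":[[0,-6,0],[0,-12,0],[0,-18,0],[0,-24,0],[0,-30,0],[0,-30,0],[0,-30,0]],"spin":[0,0,0,0,0,0,0],"grip":[1,1,1,1,1,1,1]}'
python3 -c "
from h import *
print(tool()[0])"
```

```text
t: 8.62
position: [0.5291, 0.2142, 0.1988]
tool_rot: [1.0, -0.007, -0.0, 0.001]
contact_force: [0.0, 2.0, 5.1]
grip_width: 0.0306
grip_force: 30.0
[529.14450701 214.24895964 198.81927187]
t: 9.2
position: [0.5286, 0.2417, 0.1974]
tool_rot: [1.0, -0.008, -0.002, 0.003]
contact_force: [-2.2, -4.7, 4.1]
grip_width: 0.0306
grip_force: 30.0
[528.64609285 241.65863901 197.43205818]
```

Now down the rest slot to the middle (x≈515), then release and rise.

```bash
python3 -m jog '{"translation":[[-5,0,0],[-10,0,1],[-14,0,2],[-14,0,2],[-14,0,2]],"spin":[0,0,0,0,0],"grip":[1,1,1,1,1]}'
python3 -c "
from h import *
print(tool()[0])"
python3 -m jog '{"translation":[[0,0,0],[0,0,0],[0,0,0],[0,0,0],[0,0,0],[0,0,0]],"spin":[0,0,0,0,0,0],"grip":[-1,-1,-1,-1,-1,-1]}'
python3 -m jog '{"translation":[[0,0,-40],[0,0,-80],[0,0,-110],[50,200,-110],[50,200,-110],[50,200,-110],[50,200,-110],[50,200,-110]],"spin":[0,0,0,0,0,0,0,0],"grip":[-1,-1,-1,-1,-1,-1,-1,-1]}'
python3 -m jog '{"translation":[[0,200,0],[0,200,0],[0,200,0],[0,200,0],[0,200,0],[0,200,0]],"spin":[0,0,0,0,0,0],"grip":[-1,-1,-1,-1,-1,-1]}'
python3 - <<'E'
from h import *
print(tool());p,w=cloud("top")
for s in sticks(p,w): print(s)
x,y,z=w[...,0],w[...,1],w[...,2]
k=(z>.175)&(z<.32)&(abs(y-.23)<.06)&(abs(x-.55)<.15);q=w[k];print(q.mean(0),q.max(0),q.min(0))
k=(z>.152)&(z<.158)&(abs(y-.23)<.035)&(abs(x-.557)<.065);print(cv2.minAreaRect((w[k][:,:2]*1000).astype(np.float32)))
cv2.imwrite("pics/g2.png",np.hstack([cv2.resize(p[190:270,190:330],None,fx=4,fy=4)]))
E
```

```text
t: 9.62
position: [0.5154, 0.2434, 0.1952]
tool_rot: [1.0, -0.008, -0.001, 0.001]
contact_force: [3.8, -3.7, -10.5]
grip_width: 0.0306
grip_force: 30.0
[515.37339762 243.37869265 195.18999032]
t: 10.12
position: [0.5159, 0.2458, 0.1972]
tool_rot: [1.0, -0.007, 0.0, -0.0]
contact_force: [0.4, 0.6, 0.8]
grip_width: 0.0657
grip_force: 0.0
t: 10.78
position: [0.5633, 0.0422, 0.3072]
tool_rot: [1.0, -0.007, 0.001, 0.0]
contact_force: [-0.5, -0.3, -0.3]
grip_width: 0.0916
grip_force: 0.0
t: 11.28
position: [0.559, -0.166, 0.3062]
tool_rot: [1.0, -0.013, -0.0, 0.002]
contact_force: [0.0, -1.6, -1.0]
grip_width: 0.0919
grip_force: 0.0
(array([ 558.97219134, -166.00917602,  306.15456283]), array([[ 9.99645044e-01, -2.66247949e-02, -9.52271943e-04],
       [-2.66285949e-02, -9.99636449e-01, -4.22932502e-03],
       [-8.39320833e-04,  4.25318146e-03, -9.99990603e-01]]), np.float64(-1.5258870057156133))
([375.0, 244.0], 539, -143, 17, 76, 32, np.float32(19.5))
([374.0, 293.0], 412, -136, 17, 32, 79, np.float32(173.5))
([400.0, 301.0], 390, -201, 17, 80, 32, np.float32(11.0))
[0.51734146 0.24099452 0.20420011] [0.53351084 0.2570702  0.21303825] [0.50284182 0.2274277  0.19011745]
((557.1265869140625, 228.490478515625), (63.80431365966797, 119.97435760498047), 89.42407989501953)
```

View pics/g2.png

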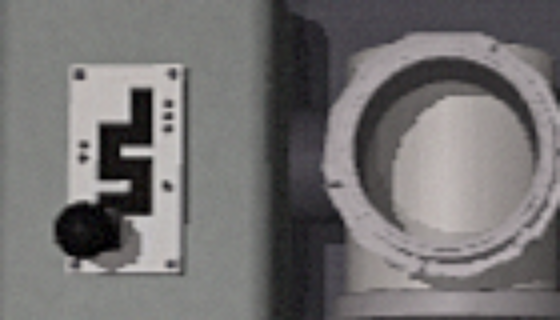

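Lever is at rest with the knob at crop (88,230), and one stick (now at 390,-201) was knocked, as warned. Next come the sticks, starting with the one at (539,-143).

```bash
cat >> h.py <<'E'
def go(x,y,z,yaw):
    P,X,a=tool();d=X.T@(np.array([x,y,z])-P);s=np.radians((a-yaw+90)%180-90)
    print("at",P.round(1),round(a,1),"move",d.round(0).astype(int).tolist(),"spin",round(s,3))
E
python3 -c "
from h import *
go(539,-143,80,19.3)"
```

```text
at [ 559.5 -161.3  306.3] -1.3 move [-21, -18, 226] spin -0.36
```

```bash
python3 -m jog '{"translation":[[-21,-18,40],[-21,-18,80],[-21,-18,120],[-21,-18,160],[-21,-18,200],[-21,-18,226],[-21,-18,226],[-21,-18,226]],"spin":[-0.12,-0.24,-0.36,-0.36,-0.36,-0.36,-0.36,-0.36],"grip":[-1,-1,-1,-0.3,-0.3,-0.3,-0.3,-0.3]}'
python3 -m jog '{"translation":[[0,0,0],[0,0,0],[0,0,0]],"spin":[0,0,0],"grip":[-0.3,-0.3,-0.3]}'
python3 -c "
from h import *
go(539,-143,20,19.3)"
```

```text
t: 12.0
position: [0.5389, -0.1354, 0.0801]
tool_rot: [0.985, 0.173, -0.001, -0.001]
contact_force: [0.7, -0.8, 0.5]
grip_width: 0.0637
grip_force: 0.0
t: 12.25
position: [0.5414, -0.1376, 0.0832]
tool_rot: [0.985, 0.172, 0.002, 0.001]
contact_force: [0.3, -1.2, -0.1]
grip_width: 0.06
grip_force: 0.0
at [ 541.4 -137.6   83.2] 19.8 move [-4, 4, 63] spin 0.009
```

```bash
python3 -m jog '{"translation":[[-3,4,20],[-3,4,40],[-3,4,55],[-3,4,62],[-3,4,62],[-3,4,62]],"spin":[0,0,0,0,0,0],"grip":[-0.3,-0.3,-0.3,-0.3,-0.3,-0.3]}'
python3 -m jog '{"translation":[[0,0,0],[0,0,0],[0,0,0],[0,0,0],[0,0,0],[0,0,0]],"spin":[0,0,0,0,0,0],"grip":[0.9,0.9,0.9,0.9,0.9,0.9]}'
python3 -m jog '{"translation":[[0,0,-40],[0,0,-80],[0,0,-120],[0,0,-160],[0,0,-200],[0,0,-240],[0,0,-270],[0,0,-270]],"spin":[0,0,0,0,0,0,0,0],"grip":[0.9,0.9,0.9,0.9,0.9,0.9,0.9,0.9]}'
python3 -c "
from h import *
go(554,44,290,-1)
p,_=r.read_camera('side');cv2.imwrite('pics/s1.png',cv2.resize(p[200:440,180:420],None,fx=2,fy=2))"
```

```text
t: 12.75
position: [0.5387, -0.1422, 0.0197]
tool_rot: [0.985, 0.172, 0.001, 0.0]
contact_force: [0.6, 0.4, -0.5]
grip_width: 0.0597
grip_force: 0.0
t: 13.25
position: [0.5384, -0.1423, 0.0192]
tool_rot: [0.985, 0.172, 0.0, 0.0]
contact_force: [0.2, 1.1, 4.9]
grip_width: 0.0338
grip_force: 30.0
t: 13.92
position: [0.5417, -0.1422, 0.2958]
tool_rot: [0.985, 0.172, 0.005, 0.003]
contact_force: [-0.1, 1.4, -0.1]
grip_width: 0.0334
grip_force: 30.0
at [ 541.7 -142.2  295.8] 19.8 move [75, -171, 5] spin 0.364
```

View pics/s1.png

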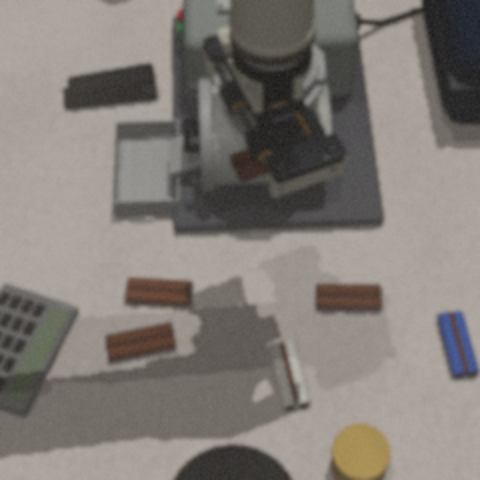

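```bash
python3 -m jog '{"translation":[[75,-171,0],[75,-171,0],[75,-171,0],[75,-171,0],[75,-171,0],[75,-171,0],[75,-171,0],[75,-171,0]],"spin":[0.12,0.24,0.36,0.364,0.364,0.364,0.364,0.364],"grip":[0.9,0.9,0.9,0.9,0.9,0.9,0.9,0.9]}'
python3 -m jog '{"translation":[[0,0,0],[0,0,0],[0,0,0],[0,0,0]],"spin":[0,0,0,0],"grip":[0.9,0.9,0.9,0.9]}'
python3 - <<'E'
from h import *
go(554,44,195,-1)
p,w=cloud("top");cv2.imwrite('pics/s2.png',cv2.resize(p[160:330,230:430],None,fx=3,fy=3))
for s in sticks(p,w): print(s)
E
```

```text
t: 14.63
position: [0.5499, 0.0431, 0.2873]
tool_rot: [1.0, -0.009, -0.001, 0.0]
contact_force: [-0.1, -0.6, -0.2]
grip_width: 0.0339
grip_force: 30.0
t: 14.97
position: [0.5506, 0.043, 0.2886]
tool_rot: [1.0, -0.01, -0.0, 0.0]
contact_force: [-0.2, -0.1, -1.1]
grip_width: 0.0338
grip_force: 30.0
at [550.6  43.  288.6] -1.2 move [3, -1, 94] spin -0.003
([378.0, 204.0], 642, -155, 17, 32, 78, np.float32(178.0))
([400.0, 301.0], 390, -201, 16, 79, 33, np.float32(9.6))
```

View pics/s2.png

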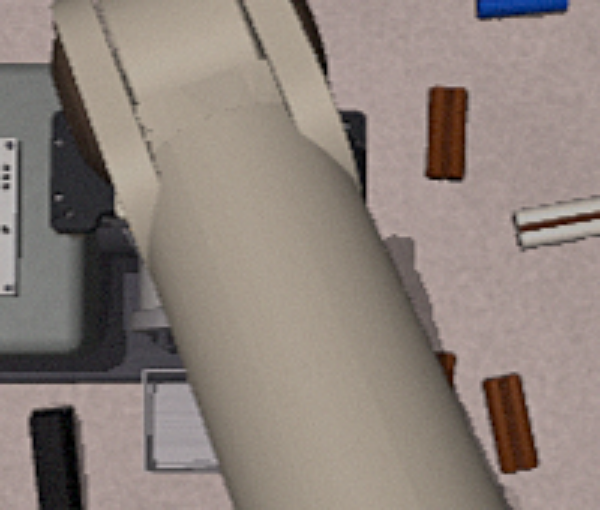

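```bash
python3 -m jog '{"translation":[[3,-1,12],[3,-1,24],[3,-1,36],[3,-1,48],[3,-1,60],[3,-1,70],[3,-1,70]],"spin":[0,0,0,0,0,0,0],"grip":[0.9,0.9,0.9,0.9,0.9,0.9,0.9]}'
python3 -c "
from h import *
go(554,44,195,-1)"
```

```text
t: 15.6
position: [0.5519, 0.0448, 0.2158]
tool_rot: [1.0, -0.009, -0.002, 0.0]
contact_force: [-0.3, -1.1, -0.4]
grip_width: 0.0337
grip_force: 30.0
at [551.9  44.8 215.8] -1.0 move [2, 1, 21] spin -0.0
```

```bash
python3 -m jog '{"translation":[[2,1,10],[2,1,20],[2,1,20],[2,1,20]],"spin":[0,0,0,0],"grip":[0.9,0.9,0.9,0.9]}'
python3 -m jog '{"translation":[[0,0,0],[0,0,0],[0,0,0],[0,0,0]],"spin":[0,0,0,0],"grip":[0,0,0,0]}'
python3 -m jog '{"translation":[[0,0,-30],[0,0,-65],[0,0,-95],[0,0,-95]],"spin":[0,0,0,0],"grip":[0,0,0,0]}'
python3 -m jog '{"translation":[[90,200,0],[90,200,0],[90,200,0],[90,200,0],[90,200,0],[90,200,0],[90,200,0],[90,200,0]],"spin":[0,0,0,0,0,0,0,0],"grip":[-0.3,-0.3,-0.3,-0.3,-0.3,-0.3,-0.3,-0.3]}'
python3 - <<'E'
from h import *
go(642,-156,80,-3.3)
p,w=cloud("top")
for s in sticks(p,w): print(s)
q=w[200:262,275:335].reshape(-1,3);k=(np.hypot(q[:,0]-.5545,q[:,1]-.0445)<.048);print("hopper z",np.percentile(q[k,2],[2,50,98]))
E
```

```text
t: 15.93
position: [0.5552, 0.044, 0.1981]
tool_rot: [1.0, -0.009, -0.001, -0.0]
contact_force: [-0.4, -0.5, 0.2]
grip_width: 0.0342
grip_force: 30.0
t: 16.27
position: [0.5559, 0.0441, 0.1992]
tool_rot: [1.0, -0.009, 0.001, 0.0]
contact_force: [0.6, 0.1, 0.1]
grip_width: 0.0455
grip_force: 0.0
t: 16.6
position: [0.5591, 0.0453, 0.3004]
tool_rot: [1.0, -0.009, 0.005, -0.0]
contact_force: [1.0, 0.7, 0.1]
grip_width: 0.0458
grip_force: 0.0
t: 17.27
position: [0.6418, -0.1582, 0.2931]
tool_rot: [1.0, -0.01, -0.0, -0.0]
contact_force: [-0.9, 0.2, -0.1]
grip_width: 0.0594
grip_force: 0.0
at [ 641.8 -158.2  293.1] -1.2 move [0, -2, 213] spin 0.037
([379.0, 203.0], 643, -155, 17, 31, 79, np.float32(177.8))
([374.0, 293.0], 411, -136, 16, 32, 79, np.float32(172.5))
([400.0, 301.0], 390, -202, 17, 79, 32, np.float32(10.4))
hopper z [0.12949961 0.14491763 0.1508798 ]
```

```bash
python3 - <<'E'
from h import *
p,w=cloud("top");d0=np.load("pics/top0.npy");_,d1=r.read_camera("top")
print((d0[205:255:4,280:330:4]*1000).round().astype(int));print((d1[205:255:4,280:330:4]*1000).round().astype(int))
E
```

```text
[[ 995  994  986  983  992  997 1001  990  983  985 1001 1094 1192]
 [ 994  981 1001 1027 1043 1049 1047 1036 1015  984  983 1006 1192]
 [ 981 1003 1041 1063 1059 1058 1060 1060 1063 1025  980  983 1122]
 [ 986 1043 1067 1063 1062 1059 1055 1059 1064 1067 1018  983 1001]
 [1017 1073 1066 1059 1060 1057 1057 1060 1058 1067 1070  983  993]
 [1045 1067 1063 1059 1057 1052 1057 1059 1063 1066 1070  978  988]
 [1059 1075 1060 1055 1055 1056 1053 1056 1062 1063 1070  976  992]
 [1058 1066 1057 1058 1052 1054 1055 1055 1062 1062 1073  974  991]
 [1016 1068 1059 1058 1054 1053 1054 1052 1053 1066 1068  977  988]
 [ 976 1067 1057 1056 1054 1051 1049 1053 1053 1062  973  977  991]
 [ 986  971 1059 1053 1051 1051 1049 1048 1053  977  976  988 1102]
 [ 984  983  972  973 1052 1046 1052  972  973  973  980 1075 1100]
 [1070  984  985  984  972  972  973  973  991  991 1069 1079 1093]]
[[ 995  997  986  987  993 1001  997  990  984  984 1003 1091 1188]
 [ 991  984  998 1025 1043 1047 1049 1036 1012  986  985 1004 1189]
 [ 980 1004 1043 1059 1062 1060 1060 1060 1066 1028  983  980 1119]
 [ 986 1040 1063 1062 1059 1055 1056 1062 1064 1067 1016  980 1003]
 [1016 1069 1062 1062 1056 1059 1059 1058 1058 1066 1072  978  995]
 [1044 1070 1069 1057 1058 1055 1055 1055 1060 1065 1074  978  991]
 [1063 1070 1063 1056 1057 1056 1054 1056 1061 1067 1074  982  990]
 [1063 1067 1059 1060 1053 1054 1052 1054 1062 1066 1074  976  991]
 [1019 1068 1065 1056 1056 1053 1055 1056 1055 1060 1071  978  991]
 [ 971 1064 1061 1056 1051 1053 1054 1053 1057 1063  976  978  986]
 [ 988  973 1057 1052 1052 1046 1051 1051 1057  974  973  987 1100]
 [ 985  984  975  971 1049 1052 1048  973  974  972  982 1079 1095]
 [1073  983  982  984  971  972  972  972  989  990 1064 1074 1096]]
```

```bash
python3 -m jog '{"translation":[[0,-1,40],[0,-1,80],[0,-1,120],[0,-1,160],[0,-1,190],[0,-1,210],[0,-1,210],[0,-1,210]],"spin":[0.037,0.037,0.037,0.037,0.037,0.037,0.037,0.037],"grip":[-0.3,-0.3,-0.3,-0.3,-0.3,-0.3,-0.3,-0.3]}'
python3 -c "
from h import *
go(642.5,-155.5,20,-3.3)"
```

```text
t: 18.08
position: [0.6413, -0.1547, 0.0834]
tool_rot: [1.0, -0.026, -0.001, -0.001]
contact_force: [0.9, -0.4, 1.0]
grip_width: 0.0595
grip_force: 0.0
at [ 641.3 -154.7   83.4] -3.0 move [1, 1, 63] spin 0.005
```

```bash
python3 -m jog '{"translation":[[1,1,20],[1,1,40],[1,1,55],[1,1,63],[1,1,63],[1,1,63]],"spin":[0,0,0,0,0,0],"grip":[-0.3,-0.3,-0.3,-0.3,-0.3,-0.3]}'
python3 -m jog '{"translation":[[0,0,0],[0,0,0],[0,0,0],[0,0,0],[0,0,0],[0,0,0]],"spin":[0,0,0,0,0,0],"grip":[0.9,0.9,0.9,0.9,0.9,0.9]}'
python3 -m jog '{"translation":[[0,0,-40],[0,0,-80],[0,0,-120],[0,0,-160],[0,0,-200],[0,0,-240],[0,0,-270],[0,0,-270]],"spin":[0,0,0,0,0,0,0,0],"grip":[0.9,0.9,0.9,0.9,0.9,0.9,0.9,0.9]}'
python3 -m jog '{"translation":[[-90,-200,0],[-90,-200,0],[-90,-200,0],[-90,-200,0],[-90,-200,0],[-90,-200,0],[-90,-200,0],[-90,-200,0]],"spin":[0,0,0,0,0,0,0,0],"grip":[0.9,0.9,0.9,0.9,0.9,0.9,0.9,0.9]}'
python3 -c "
from h import *
go(554,44,215,-3)"
```

```text
t: 18.58
position: [0.6435, -0.1573, 0.0216]
tool_rot: [1.0, -0.027, 0.0, -0.0]
contact_force: [0.7, 0.7, -0.6]
grip_width: 0.0598
grip_force: 0.0
t: 19.08
position: [0.6433, -0.1577, 0.0213]
tool_rot: [1.0, -0.028, 0.0, 0.0]
contact_force: [0.4, -0.1, 2.6]
grip_width: 0.0335
grip_force: 30.0
t: 19.75
position: [0.6466, -0.1575, 0.2992]
tool_rot: [1.0, -0.028, 0.006, 0.001]
contact_force: [2.1, 0.6, 1.3]
grip_width: 0.0337
grip_force: 30.0
t: 20.42
position: [0.5638, 0.0476, 0.2908]
tool_rot: [1.0, -0.026, 0.0, 0.0]
contact_force: [0.3, -1.0, -0.3]
grip_width: 0.0338
grip_force: 30.0
at [563.8  47.6 290.8] -3.0 move [-10, 4, 76] spin -0.001
```

```bash
python3 -m jog '{"translation":[[-10,4,0],[-10,4,12],[-10,4,24],[-10,4,36],[-10,4,48],[-10,4,62],[-10,4,75],[-10,4,75]],"spin":[0,0,0,0,0,0,0,0],"grip":[0.9,0.9,0.9,0.9,0.9,0.9,0.9,0.9]}'
python3 -c "
from h import *
go(554,44,195,-3)"
```

```text
t: 21.08
position: [0.5518, 0.043, 0.212]
tool_rot: [1.0, -0.028, -0.003, -0.0]
contact_force: [-0.2, -0.1, -0.4]
grip_width: 0.0337
grip_force: 30.0
at [551.8  43.  212. ] -3.2 move [2, -1, 17] spin -0.003
```

```bash
python3 -m jog '{"translation":[[2,-1,8],[2,-1,17],[2,-1,17],[2,-1,17]],"spin":[0,0,0,0],"grip":[0.9,0.9,0.9,0.9]}'
python3 -m jog '{"translation":[[0,0,0],[0,0,0],[0,0,0],[0,0,0]],"spin":[0,0,0,0],"grip":[0,0,0,0]}'
python3 -m jog '{"translation":[[0,0,-30],[0,0,-65],[0,0,-95],[0,0,-95]],"spin":[0,0,0,0],"grip":[0,0,0,0]}'
python3 -m jog '{"translation":[[-150,255,0],[-150,255,0],[-150,255,0],[-150,255,0],[-150,255,0],[-150,255,0],[-150,255,0],[-150,255,0]],"spin":[-0.12,-0.234,-0.234,-0.234,-0.234,-0.234,-0.234,-0.234],"grip":[0,0,0,0,0,0,0,0]}'
python3 - <<'E'
from h import *
go(390,-201.5,80,10.2)
p,w=cloud("side");h=cv2.cvtColor(p,cv2.COLOR_BGR2HSV);k=(h[...,1]>90)&(h[...,0]<18)&(w[...,2]>.006)&(w[...,2]<.03)&(abs(w[...,1])<.3)
N,L,S,C=cv2.connectedComponentsWithStats(k.astype(np.uint8))
for i in range(1,N):
    if S[i,4]>80: print(C[i].round(),(w[L==i].mean(0)*1000).round(),S[i,4])
E
```

```text
t: 21.42
position: [0.5558, 0.0446, 0.1983]
tool_rot: [1.0, -0.027, -0.0, -0.0]
contact_force: [0.3, 0.6, -0.4]
grip_width: 0.0338
grip_force: 30.0
t: 21.75
position: [0.5562, 0.0445, 0.1992]
tool_rot: [1.0, -0.028, 0.0, 0.0]
contact_force: [0.3, -0.5, 0.5]
grip_width: 0.0456
grip_force: 0.0
t: 22.08
position: [0.5594, 0.0457, 0.3004]
tool_rot: [1.0, -0.027, 0.005, -0.0]
contact_force: [1.1, 1.1, -0.3]
grip_width: 0.0459
grip_force: 0.0
t: 22.75
position: [0.3879, -0.2075, 0.2937]
tool_rot: [0.996, 0.085, -0.001, 0.001]
contact_force: [-0.8, -0.7, 0.1]
grip_width: 0.0458
grip_force: 0.0
at [ 387.9 -207.5  293.7] 9.8 move [4, -6, 214] spin -0.007
[259. 345.] [ 409. -140.   16.] 310
[255. 369.] [ 398. -204.   16.] 200
```

```bash
python3 -m jog '{"translation":[[3,-5,40],[3,-5,80],[3,-5,120],[3,-5,160],[3,-5,190],[3,-5,210],[3,-5,210],[3,-5,210]],"spin":[0,0,0,0,0,0,0,0],"grip":[-0.1,-0.1,-0.1,-0.1,-0.1,-0.1,-0.1,-0.1]}'
python3 -c "
from h import *
go(390,-201.5,20,10.2)"
```

```text
t: 23.47
position: [0.3941, -0.1953, 0.0833]
tool_rot: [0.996, 0.09, -0.001, -0.001]
contact_force: [0.6, 0.5, 1.1]
grip_width: 0.0503
grip_force: 0.0
at [ 394.1 -195.3   83.3] 10.3 move [-5, 6, 63] spin 0.002
```

```bash
python3 -m jog '{"translation":[[-4,5,20],[-4,5,38],[-4,5,38],[-4,5,38],[-4,5,38]],"spin":[0,0,0,0,0],"grip":[-0.1,-0.1,-0.1,-0.1,-0.1]}'
python3 -c "
from h import *
go(390,-201.5,20,10.2)"
```

```text
t: 23.88
position: [0.3926, -0.2023, 0.0475]
tool_rot: [0.996, 0.089, 0.001, 0.001]
contact_force: [-0.1, 0.5, -0.4]
grip_width: 0.0506
grip_force: 0.0
at [ 392.6 -202.3   47.5] 10.3 move [-2, -1, 27] spin 0.001
```

```bash
python3 -m jog '{"translation":[[-2,-1,12],[-2,-1,27],[-2,-1,27],[-2,-1,27]],"spin":[0,0,0,0],"grip":[-0.1,-0.1,-0.1,-0.1]}'
python3 -m jog '{"translation":[[0,0,0],[0,0,0],[0,0,0],[0,0,0],[0,0,0],[0,0,0]],"spin":[0,0,0,0,0,0],"grip":[0.9,0.9,0.9,0.9,0.9,0.9]}'
python3 -m jog '{"translation":[[0,0,-40],[0,0,-80],[0,0,-120],[0,0,-160],[0,0,-200],[0,0,-240],[0,0,-270],[0,0,-270]],"spin":[0,0,0,0,0,0,0,0],"grip":[0.9,0.9,0.9,0.9,0.9,0.9,0.9,0.9]}'
python3 -m jog '{"translation":[[205,-213,0],[205,-213,0],[205,-213,0],[205,-213,0],[205,-213,0],[205,-213,0],[205,-213,0],[205,-213,0]],"spin":[0,0,0,0,0,0,0,0],"grip":[0.9,0.9,0.9,0.9,0.9,0.9,0.9,0.9]}'
python3 -m jog '{"translation":[[0,0,0],[0,0,0],[0,0,0]],"spin":[0,0,0],"grip":[0.9,0.9,0.9]}'
python3 -c "
from h import *
go(554,44,215,10.3)"
```

```text
t: 24.22
position: [0.3895, -0.2014, 0.0197]
tool_rot: [0.996, 0.089, 0.0, 0.0]
contact_force: [-0.1, -0.2, 1.2]
grip_width: 0.0505
grip_force: 0.0
t: 24.72
position: [0.3896, -0.2017, 0.0195]
tool_rot: [0.996, 0.089, 0.001, 0.001]
contact_force: [-1.3, 0.6, 6.8]
grip_width: 0.0339
grip_force: 30.0
t: 25.38
position: [0.3923, -0.2027, 0.2951]
tool_rot: [0.996, 0.089, 0.004, 0.004]
contact_force: [0.6, -0.4, -1.2]
grip_width: 0.0338
grip_force: 30.0
t: 26.05
position: [0.5547, 0.0538, 0.2886]
tool_rot: [0.996, 0.094, 0.001, -0.003]
contact_force: [-0.1, 0.7, -0.4]
grip_width: 0.0334
grip_force: 30.0
t: 26.3
position: [0.552, 0.043, 0.2881]
tool_rot: [0.996, 0.088, -0.001, 0.001]
contact_force: [-0.2, 0.3, -0.4]
grip_width: 0.0339
grip_force: 30.0
at [552.   43.  288.1] 10.1 move [2, -1, 73] spin -0.003
```

```bash
python3 -m jog '{"translation":[[2,-1,12],[2,-1,24],[2,-1,36],[2,-1,48],[2,-1,60],[2,-1,73],[2,-1,85],[2,-1,92]],"spin":[0,0,0,0,0,0,0,0],"grip":[0.9,0.9,0.9,0.9,0.9,0.9,0.9,0.9]}'
python3 -m jog '{"translation":[[0,0,0],[0,0,0],[0,0,0],[0,0,0],[0,0,0]],"spin":[0,0,0,0,0],"grip":[0.9,0,0,0,0]}'
python3 -m jog '{"translation":[[0,0,-30],[0,0,-65],[0,0,-95],[0,0,-95]],"spin":[0,0,0,0],"grip":[0,0,0,0]}'
python3 -m jog '{"translation":[[-172,152,0],[-172,152,0],[-172,152,0],[-172,152,0],[-172,152,0],[-172,152,0],[-172,152,0],[-172,152,0]],"spin":[0.12,0.24,0.302,0.302,0.302,0.302,0.302,0.302],"grip":[-0.3,-0.3,-0.3,-0.3,-0.3,-0.3,-0.3,-0.3]}'
python3 -m jog '{"translation":[[0,0,40],[0,0,80],[0,0,120],[0,0,160],[0,0,190],[0,0,210],[0,0,210],[0,0,210]],"spin":[0,0,0,0,0,0,0,0],"grip":[-0.3,-0.3,-0.3,-0.3,-0.3,-0.3,-0.3,-0.3]}'
python3 -c "
from h import *
go(411,-136,20,-7.2)
p,w=cloud('top')
for s in sticks(p,w): print(s)
_,d=r.read_camera('top');print((d[205:255:6,280:330:6]*1000).round().astype(int))"
```

```text
t: 26.97
position: [0.5537, 0.0459, 0.1945]
tool_rot: [0.996, 0.089, -0.001, -0.0]
contact_force: [0.6, -0.3, -0.4]
grip_width: 0.0335
grip_force: 30.0
t: 27.38
position: [0.5551, 0.0462, 0.1975]
tool_rot: [0.996, 0.089, 0.001, 0.0]
contact_force: [0.4, -0.3, 0.7]
grip_width: 0.0455
grip_force: 0.0
t: 27.72
position: [0.5581, 0.0474, 0.2985]
tool_rot: [0.996, 0.089, 0.005, 0.0]
contact_force: [2.1, 0.8, -0.7]
grip_width: 0.0457
grip_force: 0.0
t: 28.38
position: [0.4119, -0.1354, 0.2922]
tool_rot: [0.998, -0.063, 0.001, 0.001]
contact_force: [0.2, 1.0, 0.7]
grip_width: 0.0597
grip_force: 0.0
t: 29.05
position: [0.4128, -0.1322, 0.0813]
tool_rot: [0.998, -0.06, -0.001, -0.001]
contact_force: [0.1, 0.3, 0.5]
grip_width: 0.0599
grip_force: 0.0
at [ 412.8 -132.2   81.3] -6.9 move [-1, 4, 61] spin 0.005
[[ 995  984  984 1002  996  983  986 1087 1193]
 [ 982 1004 1049    0 1062 1051 1002  984 1121]
 [ 989 1067 1065 1057 1061 1062 1071  978 1005]
 [1026 1066 1061 1056 1056 1061 1065 1040  992]
 [1059 1061 1055 1058 1057 1057 1063 1076  988]
 [1050 1062 1055 1051 1053 1054 1062 1077  989]
 [ 973 1062 1053 1050 1053 1052 1061  976  992]
 [ 986  973 1053 1050 1046 1055  974  988 1101]
 [1073  984  983  973  974  990  991 1070 1094]]
```

```bash
python3 -m jog '{"translation":[[-1,3,20],[-1,3,40],[-1,3,55],[-1,3,61],[-1,3,61],[-1,3,61]],"spin":[0,0,0,0,0,0],"grip":[-0.3,-0.3,-0.3,-0.3,-0.3,-0.3]}'
python3 -m jog '{"translation":[[0,0,0],[0,0,0],[0,0,0],[0,0,0],[0,0,0],[0,0,0]],"spin":[0,0,0,0,0,0],"grip":[0.9,0.9,0.9,0.9,0.9,0.9]}'
python3 -m jog '{"translation":[[0,0,-40],[0,0,-80],[0,0,-120],[0,0,-160],[0,0,-200],[0,0,-240],[0,0,-270],[0,0,-270]],"spin":[0,0,0,0,0,0,0,0],"grip":[0.9,0.9,0.9,0.9,0.9,0.9,0.9,0.9]}'
python3 -m jog '{"translation":[[120,-196,0],[120,-196,0],[120,-196,0],[120,-196,0],[120,-196,0],[120,-196,0],[120,-196,0],[120,-196,0]],"spin":[0,0,0,0,0,0,0,0],"grip":[0.9,0.9,0.9,0.9,0.9,0.9,0.9,0.9]}'
python3 -m jog '{"translation":[[0,0,0],[0,0,0],[0,0,0]],"spin":[0,0,0],"grip":[0.9,0.9,0.9]}'
python3 -c "
from h import *
go(554,44,215,-7)"
```

```text
t: 29.65
position: [0.4122, -0.1371, 0.0219]
tool_rot: [0.998, -0.061, 0.001, 0.0]
contact_force: [-0.1, 0.0, 0.6]
grip_width: 0.0596
grip_force: 0.0
t: 30.15
position: [0.4113, -0.1372, 0.0211]
tool_rot: [0.998, -0.062, 0.0, 0.0]
contact_force: [-0.8, 0.3, 5.7]
grip_width: 0.0338
grip_force: 30.0
t: 30.82
position: [0.4145, -0.1378, 0.2967]
tool_rot: [0.998, -0.062, 0.005, 0.003]
contact_force: [0.9, -0.2, -0.5]
grip_width: 0.0335
grip_force: 30.0
t: 31.48
position: [0.5538, 0.0445, 0.2896]
tool_rot: [0.998, -0.06, -0.001, -0.001]
contact_force: [-0.1, -0.1, -1.6]
grip_width: 0.0338
grip_force: 30.0
t: 31.73
position: [0.5536, 0.041, 0.2906]
tool_rot: [0.998, -0.063, -0.0, 0.001]
contact_force: [-0.7, 0.7, -0.9]
grip_width: 0.0342
grip_force: 30.0
at [553.6  41.  290.6] -7.2 move [0, -3, 76] spin -0.003
```

```bash
python3 -m jog '{"translation":[[1,-3,12],[1,-3,24],[1,-3,36],[1,-3,48],[1,-3,60],[1,-3,73],[1,-3,85],[1,-3,90]],"spin":[0,0,0,0,0,0,0,0],"grip":[0.9,0.9,0.9,0.9,0.9,0.9,0.9,0.9]}'
python3 -m jog '{"translation":[[0,0,0],[0,0,0],[0,0,0],[0,0,0],[0,0,0]],"spin":[0,0,0,0,0],"grip":[0.9,0,0,0,0]}'
python3 -m jog '{"translation":[[0,0,-30],[0,0,-65],[0,0,-95],[0,0,-95]],"spin":[0,0,0,0],"grip":[0,0,0,0]}'
python3 -m jog '{"translation":[[-40,240,0],[-40,240,0],[-40,240,0],[-40,240,0],[-40,240,0],[-40,240,0],[-40,240,0],[-40,240,0]],"spin":[0,0,0,0,0,0,0,0],"grip":[0,0,0,0,0,0,0,0]}'
python3 - <<'E'
from h import *
p,w=cloud('top');print(sticks(p,w))
x,y,z=w[...,0],w[...,1],w[...,2]
q=w[(z>.0585)&(z<.09)&(abs(y+.4)<.09)&(abs(x-.5)<.1)];print("bar",cv2.minAreaRect((q[:,:2]*1000).astype(np.float32)))
go(487.5,-416,140,-12)
cv2.imwrite('pics/h1.png',np.hstack([cv2.resize(p[190:270,190:340],None,fx=4,fy=4)]))
_,d=r.read_camera('top');print((d[205:255:6,280:330:6]*1000).round().astype(int))
E
```

```text
t: 32.4
position: [0.5543, 0.0454, 0.1982]
tool_rot: [0.998, -0.061, -0.002, 0.0]
contact_force: [-0.0, 0.5, -0.6]
grip_width: 0.0336
grip_force: 30.0
t: 32.82
position: [0.5561, 0.0457, 0.2015]
tool_rot: [0.998, -0.062, 0.001, -0.0]
contact_force: [-0.1, -0.3, 0.3]
grip_width: 0.0456
grip_force: 0.0
t: 33.15
position: [0.559, 0.047, 0.3025]
tool_rot: [0.998, -0.061, 0.005, -0.0]
contact_force: [1.2, 0.3, -0.3]
grip_width: 0.0459
grip_force: 0.0
t: 33.82
position: [0.4854, -0.1906, 0.2958]
tool_rot: [0.998, -0.065, 0.0, 0.0]
contact_force: [0.4, 0.7, 0.5]
grip_width: 0.0458
grip_force: 0.0
[]
bar ((0.0, 0.0), (0.0, 0.0), 0.0)
at [ 486.2 -188.2  296. ] -7.2 move [30, 226, 156] spin 0.084
[[ 996  984  985 1000  996  982  982 1082 1189]
 [ 985 1004 1052 1061 1059 1055 1004  983 1122]
 [ 990 1065 1064 1051 1051 1060 1066  984 1005]
 [1030 1068 1058 1049 1047 1059 1066 1043  991]
 [1060 1066 1059 1049 1048 1058 1067    0  993]
 [1050 1067 1047 1045 1046 1058 1062 1074  992]
 [ 974 1060 1048 1045 1043 1055 1063  977  987]
 [ 986  973 1043 1043 1045 1047  975  989 1102]
 [1076  983  985  974  971  986  993 1069 1100]]
```

View pics/h1.png

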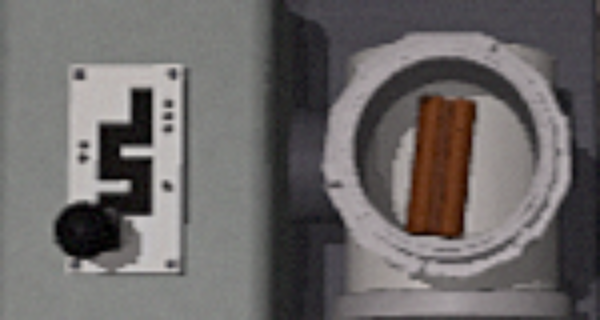

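The crop shows the top stick lying flat in the hopper at (440,165), at z≈0.15 and clear of the plug. No sticks are left on the counter, and the lever is still at rest. Next is the lid.

```bash
python3 -m jog '{"translation":[[30,226,0],[30,226,0],[30,226,0],[30,226,0],[30,226,0],[30,226,50],[30,226,90],[30,226,130]],"spin":[0.084,0.084,0.084,0.084,0.084,0.084,0.084,0.084],"grip":[-0.3,-0.3,-0.3,-0.3,-0.3,-0.3,-0.3,-0.3]}'
python3 -m jog '{"translation":[[0,0,15],[0,0,25],[0,0,25],[0,0,25]],"spin":[0,0,0,0],"grip":[-0.3,-0.3,-0.3,-0.3]}'
python3 - <<'E'
from h import *
go(488,-416,60,-12);print(r.state()["q"].round(2))
for n in("top","side"):
    p,w=cloud(n);x,y,z=w[...,0],w[...,1],w[...,2]
    q=w[(z>.0595)&(z<.075)&(abs(y+.415)<.05)&(abs(x-.49)<.05)]
    if len(q): print(n,len(q),cv2.minAreaRect((q[:,:2]*1000).astype(np.float32)))
E
```

```text
t: 34.58
position: [0.49, -0.4163, 0.1731]
tool_rot: [0.995, -0.104, 0.002, 0.001]
contact_force: [-0.5, 1.1, -1.8]
grip_width: 0.0599
grip_force: 0.0
t: 34.92
position: [0.4902, -0.4144, 0.1498]
tool_rot: [0.995, -0.102, 0.001, -0.0]
contact_force: [0.6, -0.4, -0.4]
grip_width: 0.0594
grip_force: 0.0
at [ 490.2 -414.4  149.8] -11.7 move [-2, 2, 90] spin 0.005
[ 1.11  0.63 -0.63  1.65  0.43  1.   -1.44]
top 55 ((465.43035888671875, -409.6559143066406), (19.87626838684082, 16.85759925842285), 78.91779327392578)
side 1 ((514.7174682617188, -432.5387878417969), (0.0, 0.0), 0.0)
```

```bash
python3 -m jog '{"translation":[[-2,2,30],[-2,2,60],[-2,2,80],[-2,2,89],[-2,2,89],[-2,2,89]],"spin":[0,0,0,0,0,0],"grip":[-0.3,-0.3,-0.3,-0.3,-0.3,-0.3]}'
python3 -m jog '{"translation":[[0,0,0],[0,0,0],[0,0,0],[0,0,0],[0,0,0],[0,0,0],[0,0,0]],"spin":[0,0,0,0,0,0,0],"grip":[0.95,0.95,0.95,0.95,0.95,0.95,0.95]}'
python3 -c "
from h import *
print(tool()[0],r.state()['q'].round(2))"
python3 -m jog '{"translation":[[0,0,-15],[0,0,-45],[0,0,-80],[0,0,-120],[0,0,-160],[0,0,-200],[0,0,-235],[0,0,-265]],"spin":[0,0,0,0,0,0,0,0],"grip":[0.95,0.95,0.95,0.95,0.95,0.95,0.95,0.95]}'
python3 -c "
from h import *
go(554,44,322,-12);print(r.state()['q'].round(2))
p,_=r.read_camera('side');cv2.imwrite('pics/l1.png',cv2.resize(p[300:480,150:400],None,fx=2,fy=2))"
```

```text
t: 35.52
position: [0.4871, -0.4174, 0.0613]
tool_rot: [0.995, -0.103, 0.001, 0.0]
contact_force: [1.0, 0.4, -0.8]
grip_width: 0.0597
grip_force: 0.0
t: 36.1
position: [0.486, -0.417, 0.0599]
tool_rot: [0.995, -0.103, 0.0, -0.0]
contact_force: [-0.3, 0.8, 0.8]
grip_width: 0.0201
grip_force: 30.0
[ 486.04291072 -416.96536791   59.89864201] [ 1.07  0.74 -0.57  1.69  0.5   0.86 -1.49]
t: 36.77
position: [0.4863, -0.4166, 0.329]
tool_rot: [0.995, -0.103, 0.001, 0.001]
contact_force: [1.3, -0.3, -1.5]
grip_width: 0.0201
grip_force: 30.0
at [ 486.3 -416.6  329. ] -11.8 move [-28, -465, 6] spin 0.003
[ 1.16  0.47 -0.7   1.47  0.31  1.31 -1.35]
```

View pics/l1.png

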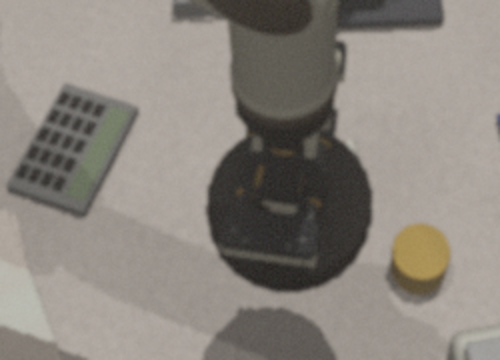

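```bash
python3 -m jog '{"translation":[[-14,-233,0],[-14,-233,0],[-14,-233,0],[-14,-233,0],[-14,-233,0],[-14,-233,0],[-14,-233,0],[-14,-233,0]],"spin":[0,0,0,0,0,0,0,0],"grip":[0.95,0.95,0.95,0.95,0.95,0.95,0.95,0.95]}'
python3 -m jog '{"translation":[[-14,-232,0],[-14,-232,0],[-14,-232,0],[-14,-232,0],[-14,-232,0],[-14,-232,0],[-14,-232,0],[-14,-232,0]],"spin":[0,0,0,0,0,0,0,0],"grip":[0.95,0.95,0.95,0.95,0.95,0.95,0.95,0.95]}'
python3 -m jog '{"translation":[[0,0,0],[0,0,0],[0,0,0],[0,0,0]],"spin":[0,0,0,0],"grip":[0.95,0.95,0.95,0.95]}'
python3 - <<'E'
from h import *
go(553,44,275,-12);print(r.state()['q'].round(2))
p,w=cloud("side");x,y,z=w[...,0],w[...,1],w[...,2]
for lo,hi in((.285,.31),(.300,.312)):
    k=(z>lo)&(z<hi)&(abs(x-.55)<.1)&(abs(y-.04)<.1);q=w[k][:,:2]*1000
    print(len(q),cv2.minEnclosingCircle(q.astype(np.float32)))
E
```

```text
t: 37.48
position: [0.5204, -0.1835, 0.3257]
tool_rot: [0.995, -0.101, 0.0, 0.0]
contact_force: [-0.6, -0.5, -2.0]
grip_width: 0.0197
grip_force: 30.0
t: 38.15
position: [0.5543, 0.0443, 0.3248]
tool_rot: [0.995, -0.102, -0.0, 0.0]
contact_force: [0.3, -0.4, -1.7]
grip_width: 0.0195
grip_force: 30.0
t: 38.48
position: [0.5543, 0.0419, 0.3247]
tool_rot: [0.994, -0.105, -0.0, 0.0]
contact_force: [0.7, 0.4, -1.5]
grip_width: 0.02
grip_force: 30.0
at [554.3  41.9 324.7] -12.0 move [-2, -2, 50] spin -0.001
[ 0.58  0.34 -0.89  1.68  0.28  1.25 -2.15]
1610 ((552.9796142578125, 37.56443405151367), 75.03251647949219)
1201 ((554.406982421875, 37.88115310668945), 73.9020004272461)
```

```bash
python3 -m jog '{"translation":[[-2,-1,0],[-2,-1,0],[-2,-1,0],[-2,-1,0],[-2,-1,0],[-2,-1,0],[-2,-1,0]],"spin":[-0.12,-0.24,-0.36,-0.48,-0.5,-0.5,-0.5],"grip":[0.95,0.95,0.95,0.95,0.95,0.95,0.95]}'
python3 - <<'E'
from h import *
go(552.5,43.5,272,16.6);print(r.state()['q'].round(2))
E
```

```text
t: 39.12
position: [0.5525, 0.0448, 0.3247]
tool_rot: [0.99, 0.144, -0.0, -0.0]
contact_force: [-0.6, -1.1, -1.0]
grip_width: 0.0198
grip_force: 30.0
at [552.5  44.8 324.7] 16.6 move [0, 1, 53] spin -0.001
[ 0.65  0.37 -0.99  1.68  0.33  1.26 -1.69]
```

```bash
python3 -m jog '{"translation":[[0,1,10],[0,1,20],[0,1,30],[0,1,40],[0,1,48],[0,1,53],[0,1,53]],"spin":[0,0,0,0,0,0,0],"grip":[0.95,0.95,0.95,0.95,0.95,0.95,0.95]}'
python3 -m jog '{"translation":[[0,0,2],[0,0,4],[0,0,6],[0,0,6]],"spin":[0,0,0,0],"grip":[0.95,0.95,0.95,0.95]}'
python3 -c "
from h import *
go(552.5,43.5,260,16.6);print(r.state()['ft_torque'])"
```

```text
t: 39.7
position: [0.5519, 0.0441, 0.2701]
tool_rot: [0.989, 0.146, -0.001, -0.0]
contact_force: [0.1, 0.0, 0.0]
grip_width: 0.0202
grip_force: 30.0
t: 40.03
position: [0.5528, 0.0442, 0.2657]
tool_rot: [0.989, 0.146, 0.0, 0.0]
contact_force: [-0.8, 0.1, -0.8]
grip_width: 0.0196
grip_force: 30.0
at [552.8  44.2 265.7] 16.8 move [0, 1, 6] spin 0.003
[ 0.01652249  0.05688236 -0.01808216]
```

```bash
python3 -m jog '{"translation":[[0,0,2],[0,0,4],[0,0,5],[0,0,5]],"spin":[0,0,0,0],"grip":[0.95,0.95,0.95,0.95]}'
python3 -m jog '{"translation":[[0,0,1],[0,0,2],[0,0,3],[0,0,3]],"spin":[0,0,0,0],"grip":[0.95,0.95,0.95,0.95]}'
python3 -m jog '{"translation":[[0,0,1],[0,0,2],[0,0,2],[0,0,2]],"spin":[0,0,0,0],"grip":[0.95,0.95,0.95,0.95]}'
python3 -c "
from h import *
go(552.5,43.5,260,16.6);print(r.state()['ft_torque'])"
```

```text
t: 40.37
position: [0.5532, 0.0444, 0.2633]
tool_rot: [0.989, 0.146, 0.001, 0.001]
contact_force: [-6.3, -1.2, 16.6]
grip_width: 0.0196
grip_force: 30.0
t: 40.7
position: [0.5533, 0.0445, 0.2631]
tool_rot: [0.989, 0.146, 0.001, 0.002]
contact_force: [-14.5, -4.6, 36.7]
grip_width: 0.0198
grip_force: 30.0
t: 41.03
position: [0.5541, 0.0447, 0.2622]
tool_rot: [0.989, 0.146, 0.002, 0.002]
contact_force: [-14.4, -3.2, 40.8]
grip_width: 0.0197
grip_force: 30.0
at [554.1  44.7 262.2] 16.7 move [-2, 1, 2] spin 0.003
[-0.83537292  3.28065213 -0.0364637 ]
```

```bash
python3 -m jog '{"translation":[[0,0,-3],[0,0,-5],[0,0,-5],[0,0,-5]],"spin":[0,0,0,0],"grip":[0.95,0.95,0.95,0.95]}'
python3 -c "
from h import *
go(552.5,43.5,260,16.6);print(r.state()['ft_torque'].round(2))"
python3 -m jog '{"translation":[[0,0,0],[0,0,0],[0,0,0]],"spin":[-0.08,-0.16,-0.16],"grip":[0.95,0.95,0.95]}'
python3 -c "
from h import *
go(552.5,43.5,260,16.6);print(r.state()['ft_torque'].round(2))"
```

```text
t: 41.37
position: [0.5538, 0.0445, 0.2625]
tool_rot: [0.989, 0.146, 0.001, 0.0]
contact_force: [-3.2, -0.4, 12.4]
grip_width: 0.0197
grip_force: 30.0
at [553.8  44.5 262.5] 16.8 move [-2, 1, 2] spin 0.003
[-0.23  0.46 -0.01]
t: 41.62
position: [0.5549, 0.0442, 0.2631]
tool_rot: [0.974, 0.226, 0.002, 0.001]
contact_force: [-1.4, -1.3, 14.8]
grip_width: 0.02
grip_force: 30.1
at [554.9  44.2 263.1] 26.1 move [-2, 0, 3] spin 0.165
[-0.4   0.26 -0.38]
```

```bash
for i in 1; do python3 -m jog '{"translation":[[0,0,0],[0,0,0],[0,0,0]],"spin":[-0.08,-0.16,-0.16],"grip":[0.95,0.95,0.95]}'; done | grep -E "posi|forc"
python3 -m jog '{"translation":[[0,0,0],[0,0,0],[0,0,0]],"spin":[-0.08,-0.16,-0.16],"grip":[0.95,0.95,0.95]}' | grep -E "posi|forc"
python3 -c "
from h import *
go(552.5,43.5,260,16.6);print(r.state()['ft_torque'].round(2))"
```

```text
position: [0.5555, 0.0446, 0.2637]
contact_force: [-1.4, -0.5, 18.1]
grip_force: 30.1
position: [0.5559, 0.045, 0.2642]
contact_force: [-0.1, -0.2, 19.5]
grip_force: 30.5
at [555.9  45.  264.2] 44.4 move [-4, -1, 4] spin 0.485
[-0.06  0.12 -0.63]
```

```bash
python3 -m jog '{"translation":[[0,0,-1],[0,0,-1],[0,0,-1]],"spin":[-0.08,-0.16,-0.16],"grip":[0.95,0.95,0.95]}' | grep -E "posi|forc"
python3 -m jog '{"translation":[[0,0,0],[0,0,0],[0,0,0]],"spin":[-0.08,-0.16,-0.16],"grip":[0.95,0.95,0.95]}' | grep -E "posi|forc"
python3 -c "
from h import *
go(552.5,43.5,260,16.6);print(r.state()['ft_torque'].round(2))"
```

```text
position: [0.5551, 0.0453, 0.2637]
contact_force: [2.9, 0.1, 8.7]
grip_force: 29.9
position: [0.5526, 0.0441, 0.2611]
contact_force: [0.7, 0.0, -2.0]
grip_force: 29.8
at [552.6  44.1 261.1] 62.8 move [-1, 0, 1] spin 0.806
[-0.01 -0.05  0.03]
```

```bash
python3 -m jog '{"translation":[[0,0,2],[0,0,4],[0,0,4],[0,0,4]],"spin":[0,0,0,0],"grip":[0.95,0.95,0.95,0.95]}' | grep -E "posi|forc"
python3 -m jog '{"translation":[[0,0,1],[0,0,2],[0,0,2],[0,0,2]],"spin":[0,0,0,0],"grip":[0.95,0.95,0.95,0.95]}' | grep -E "posi|forc"
python3 -c "
from h import *
go(552.5,43.5,260,16.6);print(r.state()['ft_torque'].round(2),r.state()['q'].round(2))"
```

```text
position: [0.5525, 0.0441, 0.2573]
contact_force: [0.8, -0.5, -1.6]
grip_force: 29.8
position: [0.5528, 0.0442, 0.2558]
contact_force: [1.0, -0.4, -1.0]
grip_force: 29.8
at [552.8  44.2 255.8] 62.6 move [-1, 0, -4] spin 0.803
[-0.03 -0.08  0.02] [ 0.72  0.52 -1.13  1.77  0.51  1.19 -1.04]
```

```bash
python3 -m jog '{"translation":[[0,0,1],[0,0,2],[0,0,2],[0,0,2]],"spin":[0,0,0,0],"grip":[0.95,0.95,0.95,0.95]}' | grep -E "posi|forc"
python3 -m jog '{"translation":[[0,0,1],[0,0,1],[0,0,1]],"spin":[0.08,0.16,0.16],"grip":[0.95,0.95,0.95]}' | grep -E "posi|forc"
python3 -c "
from h import *
go(552.5,43.5,260,16.6);print(r.state()['ft_torque'].round(2))"
```

```text
position: [0.5529, 0.0442, 0.255]
contact_force: [-4.5, -2.0, 9.3]
grip_force: 29.8
position: [0.554, 0.0447, 0.2542]
contact_force: [1.2, 1.7, 6.5]
grip_force: 30.1
at [554.   44.7 254.2] 53.3 move [-2, 0, -6] spin 0.64
[ 0.08 -0.09 -0.34]
```

```bash
python3 -m jog '{"translation":[[0,0,0.5],[0,0,1],[0,0,1],[0,0,1]],"spin":[0.1,0.2,0.3,0.3],"grip":[0.95,0.95,0.95,0.95]}' | grep -E "posi|forc"
python3 -c "
from h import *
go(552.5,43.5,260,16.6);print(r.state()['ft_torque'].round(2))"
python3 -m jog '{"translation":[[0,0,0.5],[0,0,1],[0,0,1],[0,0,1]],"spin":[0.1,0.2,0.3,0.3],"grip":[0.95,0.95,0.95,0.95]}' | grep -E "posi|forc"
python3 -c "
from h import *
go(552.5,43.5,260,16.6);print(r.state()['ft_torque'].round(2))"
```

```text
position: [0.5539, 0.0446, 0.2529]
contact_force: [1.4, 0.4, 6.9]
grip_force: 30.1
at [553.9  44.6 252.9] 36.2 move [-2, 0, -7] spin 0.341
[ 0.01 -0.11 -0.36]
position: [0.5536, 0.0445, 0.2516]
contact_force: [1.2, 0.8, 6.0]
grip_force: 30.0
at [553.6  44.5 251.6] 19.1 move [-1, 1, -8] spin 0.044
[ 0.06 -0.15 -0.35]
```

```bash
python3 -m jog '{"translation":[[0,0,0.5],[0,0,0.7],[0,0,0.7]],"spin":[0.08,0.16,0.16],"grip":[0.95,0.95,0.95]}' | grep -E "posi|forc"
python3 -c "
from h import *
go(552.5,43.5,260,16.6);print(r.state()['ft_torque'].round(2))"
python3 -m jog '{"translation":[[0,0,0.4],[0,0,0.4],[0,0,0.4]],"spin":[0.08,0.16,0.16],"grip":[0.95,0.95,0.95]}' | grep -E "posi|forc"
python3 -c "
from h import *
go(552.5,43.5,260,16.6);print(r.state()['ft_torque'].round(2))"
```

```text
position: [0.5536, 0.0445, 0.2509]
contact_force: [0.7, 0.2, 5.6]
grip_force: 30.0
at [553.6  44.5 250.9] 10.0 move [-1, 1, -9] spin -0.114
[ 0.   -0.1  -0.34]
position: [0.5534, 0.0446, 0.2502]
contact_force: [1.7, 0.8, 5.5]
grip_force: 30.0
at [553.4  44.6 250.2] 0.9 move [-1, 1, -10] spin -0.274
[ 0.15 -0.24 -0.29]
```

```bash
for k in a; do python3 -m jog '{"translation":[[0,0,0.4],[0,0,0.5],[0,0,0.5]],"spin":[0.08,0.16,0.16],"grip":[0.95,0.95,0.95]}' | grep -E "posi|forc"; done
python3 -c "
from h import *
go(552.5,43.5,260,16.6);print(r.state()['ft_torque'].round(2))"
python3 -m jog '{"translation":[[0,0,0.4],[0,0,0.4],[0,0,0.4]],"spin":[0.08,0.16,0.16],"grip":[0.95,0.95,0.95]}' | grep -E "posi|forc"
python3 -c "
from h import *
go(552.5,43.5,260,16.6);print(r.state()['ft_torque'].round(2),r.state()['q'].round(2))"
```

```text
position: [0.5534, 0.0443, 0.2498]
contact_force: [0.2, 0.1, 6.7]
grip_force: 30.0
at [553.4  44.3 249.8] -8.2 move [-1, 1, -10] spin -0.433
[-0.08 -0.22 -0.14]
position: [0.5537, 0.0441, 0.2498]
contact_force: [1.2, -2.6, 9.0]
grip_force: 33.3
at [553.7  44.1 249.8] -17.3 move [-1, 1, -10] spin -0.591
[-0.34 -0.19  1.03] [ 0.52  0.4  -0.81  1.78  0.33  1.1  -2.28]
```

```bash
python3 -m jog '{"translation":[[0,0,0],[0,0,0],[0,0,0]],"spin":[0.05,0.05,0.05],"grip":[0.95,0.95,0.95]}' | grep -E "posi|forc"
python3 -c "
from h import *
go(552.5,43.5,260,16.6);print(r.state()['ft_torque'].round(2))"
python3 -m jog '{"translation":[[0,0,0],[0,0,0],[0,0,0],[0,0,0]],"spin":[0,0,0,0],"grip":[-0.3,-0.3,-0.3,-0.3]}' | grep -E "posi|forc"
python3 -m jog '{"translation":[[0,0,-20],[0,0,-40],[0,0,-70],[0,0,-70],[40,230,-70],[40,230,-70],[40,230,-70],[40,230,-70]],"spin":[0,0,0,0,0,0,0,0],"grip":[-0.3,-0.3,-0.3,-0.3,-0.3,-0.3,-0.3,-0.3]}'
python3 -m jog '{"translation":[[0,130,0],[0,130,0],[0,130,0],[0,130,0],[0,130,0]],"spin":[0,0,0,0,0],"grip":[-0.3,-0.3,-0.3,-0.3,-0.3]}'
python3 - <<'E'
from h import *
print(tool())
for n in("top","side"):
    p,w=cloud(n);x,y,z=w[...,0],w[...,1],w[...,2]
    a=w[(z>.246)&(z<.27)&(abs(x-.555)<.08)&(abs(y-.044)<.08)]
    b=w[(z>.215)&(z<.24)&(abs(x-.555)<.06)&(abs(y-.044)<.06)]
    print(n,"bar",cv2.minAreaRect((a[:,:2]*1000).astype(np.float32)),np.median(a[:,2]),"disc",np.percentile(b[:,2],[10,50,90]))
    A=np.c_[b[:,:2],np.ones(len(b))];print("tilt",np.linalg.lstsq(A,b[:,2],rcond=None)[0])
    q=w[(z>.175)&(z<.32)&(abs(y-.23)<.06)&(abs(x-.55)<.12)];print("knob",(q.min(0)+q.max(0))/2)
    if n=="top": print(sticks(p,w));cv2.imwrite('pics/f1.png',cv2.resize(p[140:350,80:520],None,fx=1.8,fy=1.8))
E
```

```text
position: [0.5539, 0.044, 0.2498]
contact_force: [0.9, -1.6, 8.7]
grip_force: 34.4
at [553.9  44.  249.8] -19.9 move [-1, 1, -10] spin -0.637
[-0.32 -0.13  1.07]
position: [0.552, 0.0441, 0.248]
contact_force: [-0.2, -0.5, -0.1]
grip_force: 0.0
t: 46.78
position: [0.5212, -0.121, 0.3183]
tool_rot: [0.984, -0.176, -0.0, 0.0]
contact_force: [0.7, 0.3, 0.4]
grip_width: 0.0599
grip_force: 0.0
t: 47.2
position: [0.4744, -0.2454, 0.3177]
tool_rot: [0.984, -0.181, -0.001, 0.0]
contact_force: [0.2, 0.3, -1.1]
grip_width: 0.0595
grip_force: 0.0
(array([ 474.42276682, -245.40778971,  317.69894358]), array([[ 9.34614434e-01, -3.55656568e-01, -2.06540830e-03],
       [-3.55657475e-01, -9.34616367e-01, -7.74607774e-05],
       [-1.90281497e-03,  8.06973862e-04, -9.99997864e-01]]), np.float64(-20.83378437715693))
top bar ((555.4151611328125, 44.35846710205078), (19.9945125579834, 66.08699035644531), 81.47225952148438) 0.25512299286188284 disc [0.22729891 0.22971911 0.23189909]
tilt [ 0.00193056 -0.0007814   0.22862247]
knob [0.51820969 0.24238998 0.20257146]
[]
side bar ((554.6784057617188, 40.4385871887207), (26.371891021728516, 57.43309020996094), 81.93301391601562) 0.253196094511672 disc [0.22592806 0.22895248 0.23216138]
tilt [-0.0226303   0.00625167  0.24173371]Traceback (most recent call last):
  File "<stdin>", line 9, in <module>
    return umr_minimum(a, axis, None, out, keepdims, initial, where)
ValueError: zero-size array to reduction operation minimum which has no identity
```

View pics/f1.png

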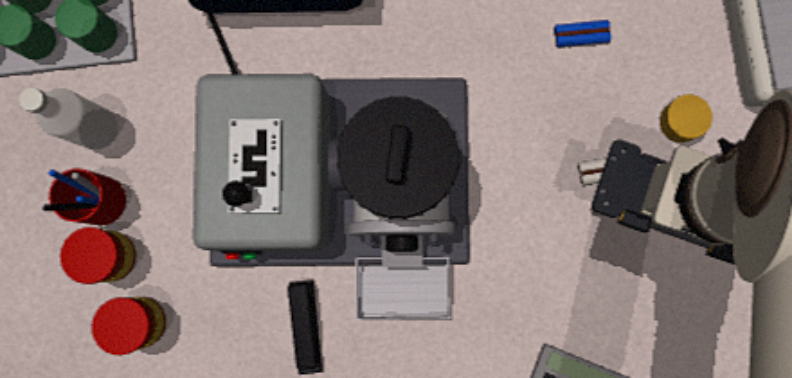

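Top view: the lid is level on the hopper at crop (398,157), disc top at z=0.230, so it is fully home, and no brown sticks are left. Last step: take the lever to the two-dot slot.

```bash
python3 -m jog '{"translation":[[0,0,0],[0,0,0],[0,0,0],[0,0,0],[0,0,0]],"spin":[-0.12,-0.24,-0.351,-0.351,-0.351],"grip":[-1,-1,-1,-1,-1]}'
python3 -m jog '{"translation":[[20,-240,0],[20,-240,0],[20,-240,0],[20,-240,0],[20,-240,0],[20,-240,0],[20,-240,0],[20,-240,0]],"spin":[0,0,0,0,0,0,0,0],"grip":[-1,-1,-1,-1,-1,-1,-1,-1]}' >/dev/null
python3 -m jog '{"translation":[[20,-245,0],[20,-245,0],[20,-245,0],[20,-245,0],[20,-245,0],[20,-245,0],[20,-245,0],[20,-245,0]],"spin":[0,0,0,0,0,0,0,0],"grip":[-1,-1,-1,-1,-1,-1,-1,-1]}'
python3 -m jog '{"translation":[[0,0,0],[0,0,0],[0,0,0]],"spin":[0,0,0],"grip":[-1,-1,-1]}' >/dev/null
python3 -c "
from h import *
go(515.5,242.5,195,-0.7)"
```

```text
t: 47.72
position: [0.4775, -0.2393, 0.3188]
tool_rot: [1.0, -0.003, 0.0, -0.0]
contact_force: [0.9, -0.1, 0.2]
grip_width: 0.0883
grip_force: 0.0
t: 49.05
position: [0.5189, 0.2457, 0.3183]
tool_rot: [1.0, -0.002, -0.001, -0.0]
contact_force: [0.6, -0.7, -0.3]
grip_width: 0.0918
grip_force: 0.0
at [520.5 240.8 318.6] -0.6 move [-5, -2, 124] spin 0.002
```

```bash
python3 -m jog '{"translation":[[-5,-2,0],[-5,-2,35],[-5,-2,70],[-5,-2,100],[-5,-2,123],[-5,-2,123],[-5,-2,123],[-5,-2,123]],"spin":[0,0,0,0,0,0,0,0],"grip":[-1,-1,-1,-1,-1,-1,-1,-1]}'
python3 -m jog '{"translation":[[0,0,0],[0,0,0],[0,0,0],[0,0,0],[0,0,0],[0,0,0],[0,0,0],[0,0,0]],"spin":[0,0,0,0,0,0,0,0],"grip":[0.4,0.2,0.2,0.2,0.2,0.2,0.2,0.2]}'
python3 -c "
from h import *
go(515.5,242.5,195,-0.7)"
```

```text
t: 49.97
position: [0.5155, 0.2457, 0.1974]
tool_rot: [1.0, -0.003, 0.001, -0.001]
contact_force: [0.2, 0.3, 0.9]
grip_width: 0.0919
grip_force: 0.0
t: 50.63
position: [0.5147, 0.2454, 0.1958]
tool_rot: [1.0, -0.003, -0.0, 0.0]
contact_force: [0.3, 0.1, -0.2]
grip_width: 0.0431
grip_force: 0.0
at [514.7 245.4 195.8] -0.4 move [1, 3, 1] spin 0.006
```

```bash
python3 -m jog '{"translation":[[0,2,0],[0,2,0],[0,2,0],[0,2,0],[0,2,0],[0,2,0]],"spin":[0,0,0,0,0,0],"grip":[1,1,1,1,1,1]}'
python3 -m jog '{"translation":[[5,0,-1],[10,0,-1],[14,0,-2],[14,0,-2],[14,0,-2]],"spin":[0,0,0,0,0],"grip":[1,1,1,1,1]}'
python3 -c "
from h import *
print(tool()[0])"
```

```text
t: 51.13
position: [0.5146, 0.2432, 0.1957]
tool_rot: [1.0, -0.003, -0.0, 0.0]
contact_force: [0.2, -1.6, -0.2]
grip_width: 0.0301
grip_force: 30.0
t: 51.55
position: [0.5278, 0.2437, 0.1982]
tool_rot: [1.0, -0.003, -0.001, 0.0]
contact_force: [-5.6, -1.3, 5.8]
grip_width: 0.0301
grip_force: 30.0
[527.80313626 243.66968951 198.18827954]
```

```bash
python3 -m jog '{"translation":[[1,6,0],[1,12,0],[1,18,0],[1,24,0],[1,30,0],[1,30,0],[1,30,0]],"spin":[0,0,0,0,0,0,0],"grip":[1,1,1,1,1,1,1]}'
python3 -c "
from h import *
print(tool()[0])"
```

```text
t: 52.13
position: [0.53, 0.2159, 0.1992]
tool_rot: [1.0, -0.003, 0.001, -0.002]
contact_force: [-2.1, 2.8, 5.1]
grip_width: 0.0303
grip_force: 30.0
[530.04665338 215.91828845 199.15474243]
```

```bash
python3 -m jog '{"translation":[[6,0,0],[12,0,-1],[18,0,-1],[24,0,-2],[28,0,-2],[28,0,-2],[28,0,-2]],"spin":[0,0,0,0,0,0,0],"grip":[1,1,1,1,1,1,1]}'
python3 -c "
from h import *
print(tool()[0])"
```

```text
t: 52.72
position: [0.5579, 0.2142, 0.2005]
tool_rot: [1.0, -0.003, 0.0, -0.001]
contact_force: [-2.7, 1.3, 5.5]
grip_width: 0.0303
grip_force: 30.0
[557.86148318 214.16467825 200.48606922]
```

```bash
python3 -m jog '{"translation":[[-1,-6,0],[-1,-12,0],[-1,-18,0],[-1,-24,0],[-1,-30,0],[-1,-30,0],[-1,-30,0]],"spin":[0,0,0,0,0,0,0],"grip":[1,1,1,1,1,1,1]}'
python3 -c "
from h import *
print(tool()[0])"
```

```text
t: 53.3
position: [0.5581, 0.241, 0.2]
tool_rot: [1.0, -0.004, 0.001, 0.002]
contact_force: [0.5, -3.5, 4.4]
grip_width: 0.0305
grip_force: 30.0
[558.09577146 241.00501067 199.9815985 ]
```

```bash
python3 -m jog '{"translation":[[5,0,0],[10,0,1],[13,0,1],[13,0,1],[13,0,1]],"spin":[0,0,0,0,0],"grip":[1,1,1,1,1]}'
python3 -c "
from h import *
print(tool()[0])"
```

```text
t: 53.72
position: [0.5707, 0.2418, 0.199]
tool_rot: [1.0, -0.004, 0.0, 0.001]
contact_force: [-0.4, -3.3, 5.1]
grip_width: 0.0302
grip_force: 30.0
[570.67349633 241.75348238 199.01949844]
```

Release, rise and check.

```bash
python3 -m jog '{"translation":[[0,0,0],[0,0,0],[0,0,0],[0,0,0],[0,0,0],[0,0,0],[0,0,0]],"spin":[0,0,0,0,0,0,0],"grip":[-0.3,-0.6,-0.6,-0.6,-0.6,-0.6,-0.6]}'
python3 -m jog '{"translation":[[0,0,-20],[0,0,-50],[0,0,-80],[0,0,-115],[0,0,-115],[-20,120,-115],[-20,120,-115],[-20,120,-115]],"spin":[0,0,0,0,0,0,0,0],"grip":[-0.6,-0.6,-0.6,-0.6,-0.6,-0.6,-0.6,-0.6]}'
python3 -m jog '{"translation":[[-60,280,0],[-60,280,0],[-60,280,0],[-60,280,0],[-60,280,0],[-60,280,0],[-60,280,0],[-60,280,0]],"spin":[0,0,0,0,0,0,0,0],"grip":[-0.6,-0.6,-0.6,-0.6,-0.6,-0.6,-0.6,-0.6]}'
python3 -m jog '{"translation":[[0,0,0],[0,0,0],[0,0,0],[0,0,0]],"spin":[0,0,0,0],"grip":[-0.6,-0.6,-0.6,-0.6]}'
python3 - <<'E'
from h import *
p,w=cloud("top");x,y,z=w[...,0],w[...,1],w[...,2]
q=w[(z>.175)&(z<.23)&(abs(y-.23)<.05)&(abs(x-.55)<.1)];print("knob",q.mean(0),(q.min(0)+q.max(0))/2)
b=w[(z>.215)&(z<.24)&(abs(x-.555)<.06)&(abs(y-.044)<.06)];print("disc",np.median(b[:,2]))
k=(z>.152)&(z<.158)&(abs(y-.23)<.035)&(abs(x-.557)<.065);print(cv2.minAreaRect((w[k][:,:2]*1000).astype(np.float32)))
print(sticks(p,w));cv2.imwrite('pics/f2.png',cv2.resize(p[140:320,90:350],None,fx=3,fy=3))
E
```

```text
t: 54.3
position: [0.5696, 0.2432, 0.1987]
tool_rot: [1.0, -0.003, -0.0, -0.0]
contact_force: [0.3, 0.2, 0.1]
grip_width: 0.0714
grip_force: 0.0
t: 54.97
position: [0.5483, 0.1224, 0.3136]
tool_rot: [1.0, -0.002, 0.0, 0.0]
contact_force: [0.1, -0.9, -0.8]
grip_width: 0.073
grip_force: 0.0
t: 55.63
position: [0.4846, -0.1661, 0.3131]
tool_rot: [1.0, -0.009, -0.001, 0.002]
contact_force: [-0.6, -1.4, -1.5]
grip_width: 0.0735
grip_force: 0.0
t: 55.97
position: [0.4877, -0.1545, 0.3139]
tool_rot: [1.0, -0.001, 0.0, -0.0]
contact_force: [0.3, 0.9, -0.6]
grip_width: 0.0734
grip_force: 0.0
knob [0.57045945 0.23920375 0.20880558] [0.57110373 0.23990468 0.20683077]
disc 0.22953026467161342
((557.3109741210938, 228.5465087890625), (64.42476654052734, 120.0820541381836), 89.39617919921875)
[]
```

View pics/f2.png

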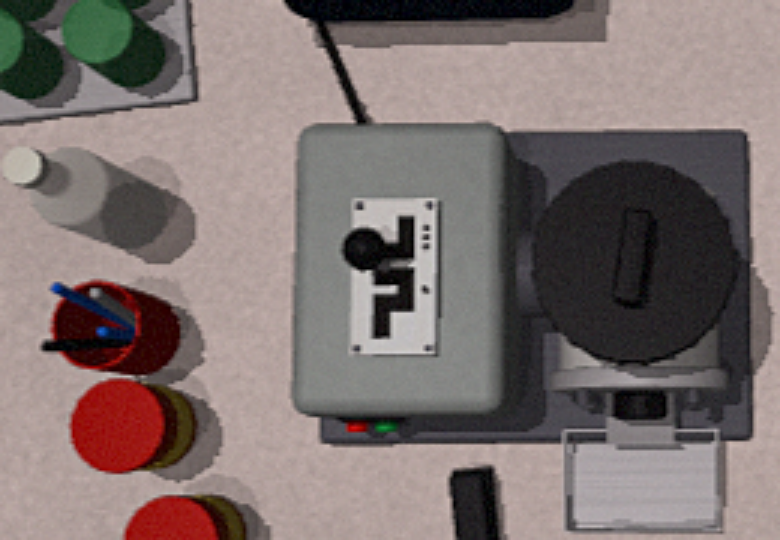

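The knob, at crop (367,249), stands in the two-dot slot, measured at (571,240) mm against an expected middle of (571,241). The lid is still home and the counter has no cinnamon left on it. Handing in.

```bash
python3 -c "
from workcell import r
print(r.sign_off())"
```

```text
the job is handed in; nothing more can be done
None
```

I handed the job in at about 56 s: all four cinnamon sticks are in the hopper, the lid is screwed fully home, and the lever is in the middle of the two-dot slot, with the other things on the counter left alone.

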